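Clip two spanners home in a sloping cutout tray

ROBOT

A 6-joint arm with a two-finger parallel gripper is mounted at the origin on a cart in front of the work surface, level with it; the furniture and walls round the work are solid. World frame = base frame: x ahead of the robot, y to its left, z up, the work surface at z = 0. Lengths are in m, angles in rad, forces in N, time in s.
With the tool pointing down it reaches from about 0.325 to 0.875 m from the base axis. Payload 4.4 kg.
Tool frame: the origin (TCP) lies at the very end of the fingers, on their centre line; the grasp point (between the pads) lies 19 mm behind it; z points along the fingers, y is the direction in which the jaws open and shut (so a half turn about z gives the same grasp; the last joint's range is limited). The gripper opens to 85 mm and grips with 20 to 120 N. Pads are 22 mm wide; open, the fingers measure 114 mm over their backs; the gripper's body (76 mm by 85 mm) begins 54 mm behind the grasp point. The pads swing forward as they close: fully open they stand 13 mm farther back than shut.
Start: joints at [-0.15, 0.207, 1.542, -0, 1.393, -0.15], TCP at [0.575, -0, 0.231] pointing down, gripper open.
Joint ranges: [-2.73, 2.73], [-0.86, 2.22], [0.23, 2.46], [-1.11, 4.25], [0.08, 2.63], [-2.82, 2.82]. Speed limits (rad/s): [2.79, 2.79, 3.14, 3.14, 3.14, 3.14].

INTERFACE

Orientations are given as a 3x3 rotation matrix whose columns are the frame's x, y, z axes.
In Python, from plant import manip, eyes, order gives the robot as it stands.
- The arm moves only by the shell command python3 -m crank 'ROWS' [FORCE]. ROWS is JSON, a list of rows, each an object of numbers: "hand": the closure, from -1 (fully open) to 1 (shut); "x", "y", "z": the shift along the tool's x, y, z in m; "wx", "wy", "wz": the turn, a rotation vector about the tool's x, y, z in rad. A call has 1 to 10 rows; each row is the pose to reach, as a shift and turn from the pose commanded when the call began, along the tool's axes at that moment; what a row does not reach only later rows make up. A row lasts 1/10 s, in which the tool goes at most 50 mm and 8.59 degrees, less where a joint would pass 70% of its speed; a pose out of reach is approached as far as the arm can. A call with a gripper value outside its range is refused whole. The fingers move at their own pace and stop on an object; FORCE is the grip in N (left out, the last holds). Time passes only in rows, so rows that repeat a pose let the fingers close. It gives the time, the measured TCP pose, the force and the opening at its end, in the units of the state.
- manip.state(): the state, without advancing time (a new reading comes with each control period).
- eyes.capture(name): name is "scene" or "side" or "wrist"; returns (picture, depth): 400x640x3 uint8, blue, green, red; 400x640 float32, m along the optical axis (not along the pixel's ray), 0 where there is no reading.
- eyes.camera_params(name): a dict with "fovy" (degrees; the focal length in pixels is half the picture's height over the tangent of half this angle, whatever the lens; pixels are square), "cx", "cy" (the principal point, pixels), "R" (3x3) and "t" (3): a world point X has camera coordinates R X + t; the wrist camera has in their place "tool_from_camera" (4x4, takes a point from camera to tool coordinates, whose origin is the TCP and whose axes are the flange's). Camera axes: x right, y down, z forward; pixel columns grow to the right and rows downward; lengths in m; the calibration is good to about 2 mm. A picture is of the moment at which its call begins: read the wrist's pose just before it. camera_params takes no time and is no camera call.
- order.close_job(): hands the job in, once; it reports no verdict.
The state is a dict: "t": time; "q": joint angles; "qvel": joint speeds; "tau": joint torques, N m; "tool_pos": TCP position; "eef_rot": TCP orientation; "contact_force": force on the tool from outside, world axes, zero at the start; "moment": the same for the moment, N m; "gripper_width": finger opening in m.
Only numpy, scipy, OpenCV 4.12 (cv2) and the standard library are available. Lean on these libraries where they do the work, as an engineer would, in place of code of your own. Each camera call takes 0.05 s, during which the arm holds its last target.

TASK

The small spanner has been laid in the large spanner's cutout in the sloping tool tray. Put it in its own cutout, and put the large spanner from the worktop in the cutout this frees, each the right way round for its cutout and pressed down until the sprung balls snap over its shank and it lies flat on the cutout's floor at both ends. Let go of both, and leave the tip box, the timer and the marker where they are.

Things in the scene. Friction and masses are not known exactly. Their poses are not given: they have to be found in the camera images.
- tray: the grey plastic tray on the stand, face 106 mm (up the slope) x 186 mm, sloping 30 degrees, rising to the robot's left and a little away. Origin: centre of the face; x up the slope, y along the cutouts (nearly toward the robot), z square out of the face. Two cutouts 56 mm apart, 13 mm deep, edges chamfered 1.5 mm. A finger trough 44 mm wide, 22 mm deep runs up the slope across the middle of both, open at both ends
- spanner_large_mid (a point): the large spanner, plain steel, 150 mm long, 9 mm thick, at first flat on the worktop: open-jaw head 34 mm wide, ring head 24 mm across, straight shank 12 mm wide with flat sides and bevelled edges. The point is half-way along and half-way up, on the shank, where it can be gripped across. x points along it to the open jaw, z out of its upper face
- spanner_large_open_end (a point): centre of the open-jaw head of the large spanner, half-way up, 58 mm from its middle; same axes
- spanner_large_ring_end (a point): centre of the ring head of the large spanner, half-way up, 63 mm from its middle; same axes
- cutout_large_mid (a point): where the middle of the seated large spanner lies: upper cutout; wide end toward +y of the tray (nearer the robot); 8.5 mm below the face; axes of the tray. Play 1.25 mm beside the shank, 1.5 mm round the heads. 29 mm to either side of here along the cutout two smooth sprung balls face each other, 2.8 mm out of the walls: the shank stops on them 9 to 10 mm above its seat, about 10 N square to the face presses it past, and they hold it down
- cutout_large_open_end (a point): where the centre of the seated open-jaw head lies: centre of the wide round end of the large cutout (37 mm wide); axes of the tray
- cutout_large_ring_end (a point): where the centre of the seated ring head lies: centre of the narrow round end of the large cutout (27 mm wide); axes of the tray
- spanner_small_mid (a point): the small spanner, plain steel, 140 mm long, 8 mm thick, at first lying loose on the floor of the large cutout, square with the slope: open-jaw head 26 mm wide, ring head 18 mm across, straight shank 8 mm wide with flat sides and bevelled edges. The point is half-way along and half-way up, on the shank, where it can be gripped across. x points along it to the open jaw, z out of its upper face
- spanner_small_open_end (a point): centre of the open-jaw head of the small spanner, half-way up, 57 mm from its middle; same axes
- spanner_small_ring_end (a point): centre of the ring head of the small spanner, half-way up, 61 mm from its middle; same axes
- cutout_small_mid (a point): where the middle of the seated small spanner lies: lower cutout; wide end toward -y of the tray (away from the robot), head to tail with the other; 9.0 mm below the face; axes of the tray. Play 1.25 mm beside the shank, 1.5 mm round the heads. 29 mm to either side of here along the cutout two smooth sprung balls face each other, 2.8 mm out of the walls: the shank stops on them 9 to 10 mm above its seat, about 10 N square to the face presses it past, and they hold it down
- cutout_small_open_end (a point): where the centre of the seated open-jaw head lies: centre of the wide round end of the small cutout (29 mm wide); axes of the tray
- cutout_small_ring_end (a point): where the centre of the seated ring head lies: centre of the narrow round end of the small cutout (21 mm wide); axes of the tray
- stand: the fixed sloping stand of bent sheet metal that carries the grey tray, 110 mm deep, 194 mm wide, 104 mm high at its high side; origin on the worktop under the middle of the tray's face, which is 75 mm up; x points to its high side
- tip_box: bystander: box of pipette tips, 90 x 120 x 70 mm, loose; origin at the centre of its underside
- timer: bystander: white digital timer lying on its back, 70 x 64 x 17 mm, loose; origin at the centre of its underside
- marker_blue: bystander: felt marker lying on the worktop, 136 mm long (along its y), 18 mm thick, loose; origin at its underside, half-way along
There are look-alikes about, which are no part of the job. What is shaped like the part that bears spanner_large_mid but green or purple is not meant.

How it is judged:
At the end, for the whole second after the job is handed in: Each spanner lies in its own cutout the right way round, pressed home: the centres of its open-jaw head and of its ring head are both within 4 mm of where they lie when it is fully seated (distance between spanner_small_open_end and cutout_small_open_end below 0.004 m and distance between spanner_small_ring_end and cutout_small_ring_end below 0.004 m and distance between spanner_large_open_end and cutout_large_open_end below 0.004 m and distance between spanner_large_ring_end and cutout_large_ring_end below 0.004 m); the robot touches nothing.
It fails at once if the tip box is pushed more than 20 mm (distance of tip_box from where it was at the start of the episode above 0.02 m).
It fails at once if the timer is pushed more than 20 mm (distance of timer from where it was at the start of the episode above 0.02 m).
It fails at once if the marker is pushed more than 20 mm (distance of marker_blue from where it was at the start of the episode above 0.02 m).
It also fails if it takes over 54 s, if anything falls off the work surface, if the arm or the gripper's body presses on something with over 40 N, if the wrist force passes 120 N, or if a joint passes its speed limit or range.

## Working session

There is one attempt and no reset: what is moved stays moved. The work goes in short steps, Python scripts to look and compute and a shell command to move; the robot and the scene stay as the last step left them, time stands still between calls to the robot, and variables do not carry over. Pictures are saved under pics/ and viewed, and the job is handed in when it is done.

```bash
ls -la; mkdir -p pics
python3 - <<'E'
from plant import manip, eyes, order
import cv2, numpy as np
s=manip.state(); print({k:np.round(v,3).tolist() for k,v in s.items()})
for n in ("scene","side","wrist"):
    p,d=eyes.capture(n); cv2.imwrite(f"pics/{n}0.png",p); np.save(f"pics/{n}0.npy",d)
    print(n,{k:np.round(v,4).tolist() for k,v in eyes.camera_params(n).items()})
E
```

```text
total 12
drwxr-xr-x  3 agent agent 4096 Dec  7 00:09 .
drwxr-xr-x 23 root  root  4096 Dec  7 00:09 ..
drwxr-xr-x  2 agent agent 4096 Dec  7 00:09 pics
{'t': 0.0, 'q': [-0.15, 0.207, 1.543, -0.0, 1.393, -0.15], 'qvel': [0.001, -0.0, 0.001, -0.001, -0.001, -0.002], 'tau': [0.0, -38.303, -29.159, -0.0, 0.011, 0.0], 'tool_pos': [0.574, 0.0, 0.23], 'eef_rot': [[-0.0, 1.0, -0.002], [1.0, 0.0, 0.0], [0.0, -0.002, -1.0]], 'contact_force': [-0.636, 1.061, -0.25], 'moment': [0.008, 0.046, 0.01], 'gripper_width': 0.085}
scene {'fovy': 51.8163, 'cx': 322.4145, 'cy': 203.0242, 'R': [[0.8327, -0.5533, 0.0204], [-0.3464, -0.5493, -0.7604], [0.432, 0.6262, -0.6491]], 't': [-0.5066, 0.1681, 1.124]}
side {'fovy': 43.67, 'cx': 316.7592, 'cy': 205.7406, 'R': [[-0.9083, -0.4182, 0.0039], [-0.277, 0.5948, -0.7546], [0.3133, -0.6865, -0.6562]], 't': [0.3954, 0.2766, 1.2101]}
wrist {'fovy': 59.5805, 'cx': 315.7753, 'cy': 200.9264, 'tool_from_camera': [[0.0007, -0.9576, -0.2881, 0.0718], [1.0, 0.0008, -0.0002, 0.0001], [0.0004, -0.2881, 0.9576, -0.1426], [0.0, 0.0, 0.0, 1.0]]}
```

View pics/scene0.png

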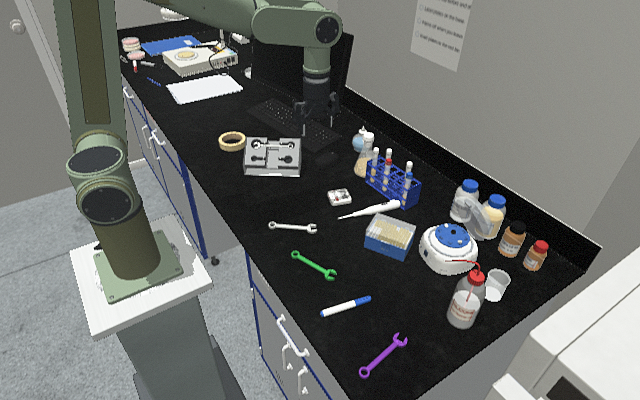

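View pics/side0.png

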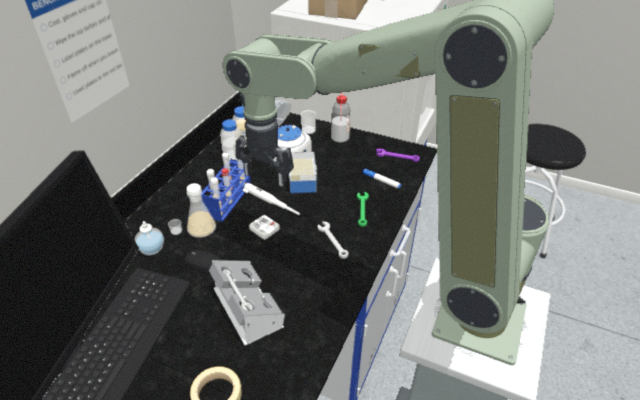

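View pics/wrist0.png

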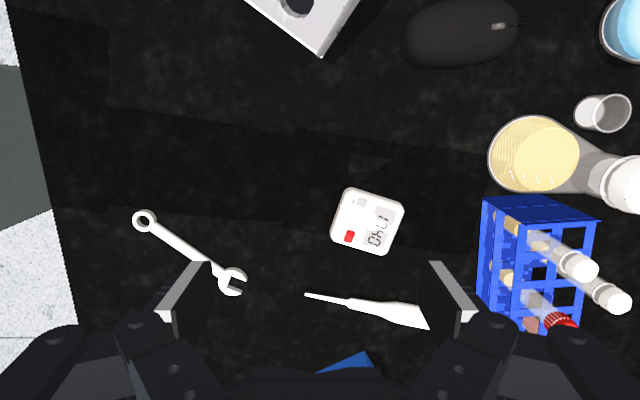

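The scene view shows four spanner-like things:
- Steel spanner at (293,227) on the worktop. By the description this is the large spanner.
- Green spanner at (314,264) and purple spanner at (384,355), both look-alikes.
- Steel spanner in the tray at about (272,152). This is the small one.

The wrist view shows the large spanner from ring (144,221) to jaw (232,281). I'll check the choice in close crops.

```bash
cat > h.py <<'E'
import numpy as np, cv2
from plant import manip, eyes, order
def K(p):
    f=200/np.tan(np.radians(p["fovy"]/2)); return f,p["cx"],p["cy"]
def cam2world(name,st=None):
    p=eyes.camera_params(name)
    if name=="wrist":
        T=np.array(p["tool_from_camera"]); Rt=np.array(st["eef_rot"]); 
        R=Rt@T[:3,:3]; c=Rt@T[:3,3]+np.array(st["tool_pos"]); return R,c,K(p)
    R=np.array(p["R"]); return R.T, -R.T@np.array(p["t"]),K(p)
def ray(name,uv,st=None):
    R,c,(f,cx,cy)=cam2world(name,st); d=R@np.array([(uv[0]-cx)/f,(uv[1]-cy)/f,1]); return c,d
def onplane(name,uv,n,p0,st=None):
    c,d=ray(name,uv,st); n=np.array(n,float); return c+d*(n@(np.array(p0)-c))/(n@d)
def cloud(name,depth,st=None):
    R,c,(f,cx,cy)=cam2world(name,st); v,u=np.mgrid[0:400,0:640]
    P=np.stack([(u-cx)/f*depth,(v-cy)/f*depth,depth],-1); return P@R.T+c
def crop(path,out,x0,y0,x1,y1,s):
    im=cv2.imread(path)[y0:y1,x0:x1]; cv2.imwrite(out,cv2.resize(im,None,fx=s,fy=s,interpolation=cv2.INTER_CUBIC))
def proj(name,X,st=None):
    R,c,(f,cx,cy)=cam2world(name,st); P=(np.asarray(X)-c)@R; return np.stack([P[...,0]/P[...,2]*f+cx,P[...,1]/P[...,2]*f+cy],-1)
E
python3 - <<'E'
from h import *
crop("pics/scene0.png","pics/c1.png",230,120,330,240,5)
crop("pics/side0.png","pics/c2.png",200,215,360,345,5)
crop("pics/wrist0.png","pics/c3.png",120,190,260,310,5)
st=manip.state()
for uv in [(144,221),(232,281)]: print(onplane("wrist",uv,[0,0,1],[0,0,.0045],st))
for uv in [(340,197)]: print('timer',onplane("scene",uv,[0,0,1],[0,0,.01],st))
for n,uv in [("scene",(272,226)),("scene",(313,229)),("side",(345,253)),("side",(323,228))]: print(n,onplane(n,uv,[0,0,1],[0,0,.0045],st))
E
```

```text
[ 0.38132596 -0.06263903  0.0045    ]
[ 0.47495608 -0.13793924  0.0045    ]
timer [ 0.63081079 -0.06972711  0.01      ]
scene [ 0.38095165 -0.06677377  0.0045    ]
scene [ 0.47850403 -0.14407036  0.0045    ]
side [ 0.3795942  -0.06438171  0.0045    ]
side [ 0.47511024 -0.12966933  0.0045    ]
```

View pics/c1.png

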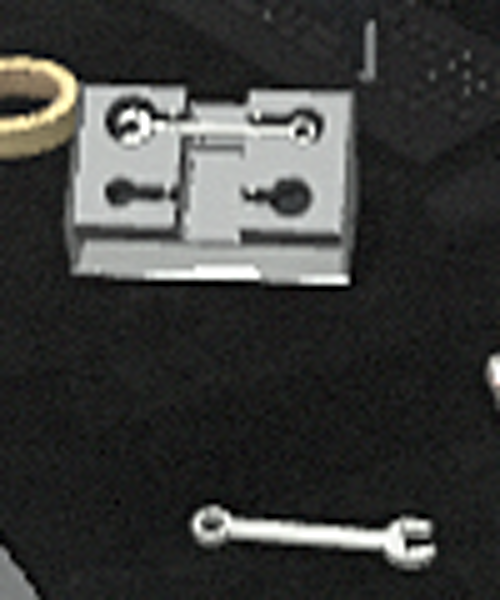

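View pics/c2.png

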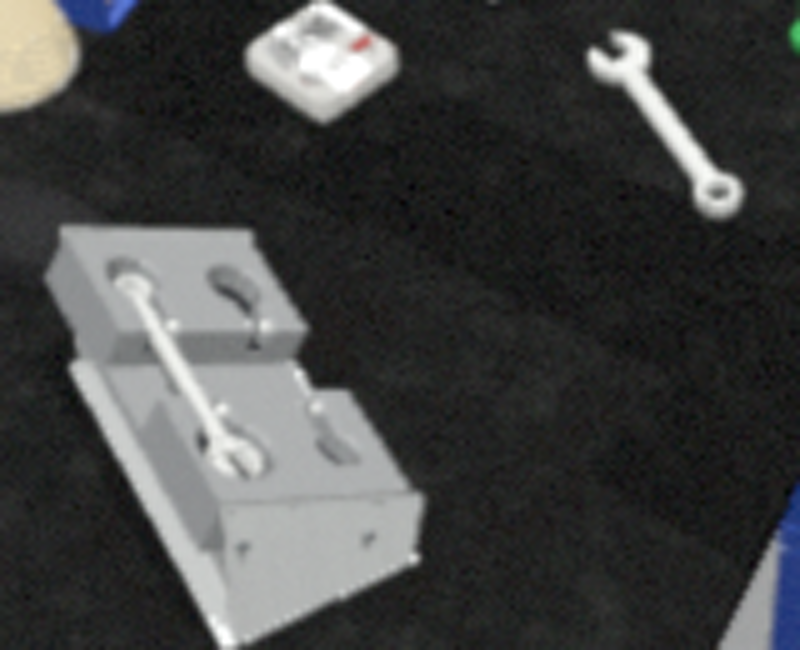

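View pics/c3.png

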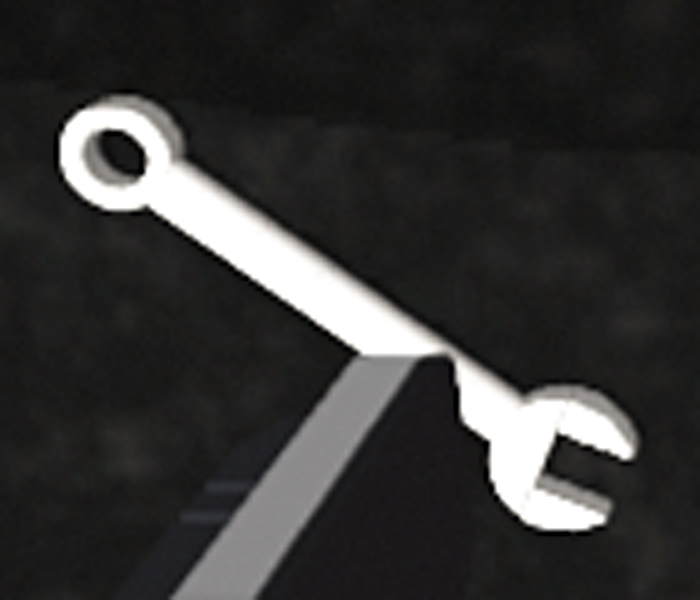

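Close crops confirm it. The plain steel spanner at wrist (144,221)–(232,281) is the large one on the worktop, with its jaw away from the robot. The small one lies in the upper cutout with its jaw toward the robot. Both need a half turn. Next, the tray's rough pose from depth.

Run:
```python
from h import *
for n,pts in [("side",[(212,261),(250,261),(284,314),(245,315),(236,318),(276,265)]),("scene",[(246,137),(301,139),(300,167),(245,166)])]:
    d=np.load(f"pics/{n}0.npy"); C=cloud(n,d)
    for u,v in pts: print(n,(u,v),np.round(C[v,u],3))
s=np.load("pics/side0.npy");C=cloud("side",s).reshape(-1,3)
m=(C[:,0]>.35)&(C[:,0]<.75)&(C[:,1]>.05)&(C[:,1]<.4)&(C[:,2]>.03)&(C[:,2]<.12)
P=C[m];print(len(P),P.min(0),P.max(0))
s=np.load("pics/scene0.npy");C=cloud("scene",s).reshape(-1,3)
m=(C[:,0]>.35)&(C[:,0]<.75)&(C[:,1]>.05)&(C[:,1]<.4)&(C[:,2]>.03)&(C[:,2]<.12)
Q=C[m];print(len(Q),Q.min(0),Q.max(0))
# ransac plane with 30deg slope
P=np.vstack([P,Q]);best=None
rng=np.random.default_rng(0)
for i in range(3000):
    a,b,c=P[rng.choice(len(P),3,False)]; n=np.cross(b-a,c-a); l=np.linalg.norm(n)
    if l<1e-6: continue
    n/=l; n*=np.sign(n[2]+1e-9)
    if abs(n[2]-.866)>.06: continue
    k=np.abs((P-a)@n)<.002
    if best is None or k.sum()>best[0]: best=(k.sum(),k)
I=P[best[1]];c=I.mean(0);n=np.linalg.svd(I-c)[2][2];n*=np.sign(n[2]);print(best[0],c,n,np.degrees(np.arccos(n[2])))
```

```text
side (212, 261) [0.63  0.186 0.105]
side (250, 261) [ 0.605  0.066 -0.003]
side (284, 314) [ 0.439  0.184 -0.001]
side (245, 315) [0.476 0.289 0.102]
side (236, 318) [0.502 0.289 0.077]
side (276, 265) [0.532 0.051 0.   ]
scene (246, 137) [0.476 0.289 0.101]
scene (301, 139) [0.708 0.302 0.01 ]
scene (300, 167) [0.604 0.139 0.014]
scene (245, 166) [0.429 0.212 0.04 ]
3359 [0.42067258 0.10712419 0.03001028] [0.74797139 0.30220791 0.10685579]
1740 [0.42021022 0.09805968 0.03000235] [0.74962391 0.28857817 0.10220487]
1637 [0.52387777 0.20154446 0.07487329] [-0.28806861 -0.40771012  0.86648078] 29.947777034952402
```

```bash
cat >> h.py <<'E'
from scipy.spatial.transform import Rotation as Ro
def Rz(a): return Ro.from_euler('z',a).as_matrix()
def Ry(a): return Ro.from_euler('y',a).as_matrix()
def tray_R(n,yaz):  # tray frame from normal and up-slope
    z=np.array(n)/np.linalg.norm(n); x=np.array([0,0,1])-z[2]*z; x/=np.linalg.norm(x)
    return np.stack([x,np.cross(z,x),z],1)
def rows(Rt,pt,st):
    "target tool pose -> shift/rotvec from current measured"
    R=np.array(st["eef_rot"]); p=np.array(st["tool_pos"])
    return np.round(R.T@(np.array(pt)-p),4), np.round(Ro.from_matrix(R.T@Rt).as_rotvec(),4)
E
python3 - <<'E'
from h import *
st=manip.state(); q=st["q"]
print(np.round(Rz(q[0])@Ry(q[1]+q[2])@Rz(q[3])@Ry(q[4])@Rz(q[5]+np.pi/2)-np.array(st["eef_rot"]),3).tolist())
T=tray_R([-.288,-.408,.866],0); print(T.round(3).tolist())
for name,s in (("x=+ty",1),("x=-ty",-1)):
  Rt=np.stack([s*T[:,1],s*T[:,0],-T[:,2]],1); print(name,np.linalg.det(Rt).round(2))
  for q1 in (.1,.2,.3):
   for sm in (1.6,1.9,2.2):
    W=(Rz(q1)@Ry(sm)).T@Rt@Rz(-np.pi/2)
    a=Ro.from_matrix(W).as_euler('ZYZ'); print(q1,sm,a.round(2))
E
```

```text
[[0.0, 0.0, -0.0], [0.0, -0.0, -0.0], [-0.0, -0.0, 0.0]]
[[0.5, -0.817, -0.288], [0.708, 0.577, -0.408], [0.5, 0.0, 0.866]]
x=+ty 1.0
0.1 1.6 [ 0.42  1.21 -0.94]
0.1 1.9 [ 0.49  0.94 -1.09]
0.1 2.2 [ 0.64  0.68 -1.31]
0.2 1.6 [ 0.38  1.17 -0.84]
0.2 1.9 [ 0.45  0.9  -0.98]
0.2 2.2 [ 0.61  0.64 -1.2 ]
0.3 1.6 [ 0.34  1.14 -0.74]
0.3 1.9 [ 0.41  0.86 -0.87]
0.3 2.2 [ 0.58  0.59 -1.08]
x=-ty 1.0
0.1 1.6 [0.42 1.21 2.2 ]
0.1 1.9 [0.49 0.94 2.05]
0.1 2.2 [0.64 0.68 1.83]
0.2 1.6 [0.38 1.17 2.3 ]
0.2 1.9 [0.45 0.9  2.16]
0.2 2.2 [0.61 0.64 1.94]
0.3 1.6 [0.34 1.14 2.4 ]
0.3 1.9 [0.41 0.86 2.27]
0.3 2.2 [0.58 0.59 2.06]
```

Run:
```python
from h import *
st=manip.state()
T=tray_R([-.288,-.408,.866],0); c=np.array([.524,.2015,.0749])
Rt=np.stack([T[:,1],T[:,0],-T[:,2]],1)
print(rows(Rt,c+T@[0,-.05,.17],st))
```

```text
(array([ 0.1032, -0.0585,  0.0083]), array([-0.4838,  0.2488, -0.9339]))
```

```bash
python3 -m crank '[{"x":0.103,"y":-0.0585,"z":0.008,"wx":-0.4838,"wy":0.2488,"wz":-0.9339,"hand":-1},{"x":0.103,"y":-0.0585,"z":0.008,"wx":-0.4838,"wy":0.2488,"wz":-0.9339,"hand":-1},{"x":0.103,"y":-0.0585,"z":0.008,"wx":-0.4838,"wy":0.2488,"wz":-0.9339,"hand":-1},{"x":0.103,"y":-0.0585,"z":0.008,"wx":-0.4838,"wy":0.2488,"wz":-0.9339,"hand":-1},{"x":0.103,"y":-0.0585,"z":0.008,"wx":-0.4838,"wy":0.2488,"wz":-0.9339,"hand":-1},{"x":0.103,"y":-0.0585,"z":0.008,"wx":-0.4838,"wy":0.2488,"wz":-0.9339,"hand":-1},{"x":0.103,"y":-0.0585,"z":0.008,"wx":-0.4838,"wy":0.2488,"wz":-0.9339,"hand":-1},{"x":0.103,"y":-0.0585,"z":0.008,"wx":-0.4838,"wy":0.2488,"wz":-0.9339,"hand":-1},{"x":0.103,"y":-0.0585,"z":0.008,"wx":-0.4838,"wy":0.2488,"wz":-0.9339,"hand":-1},{"x":0.103,"y":-0.0585,"z":0.008,"wx":-0.4838,"wy":0.2488,"wz":-0.9339,"hand":-1}]'
python3 - <<'E'
from h import *
st=manip.state(); q=st["q"]; print(st["t"],np.round(q,3))
print(np.abs(Rz(q[0])@Ry(q[1]+q[2])@Rz(q[3])@Ry(q[4])@Rz(q[5]+np.pi/2)-np.array(st["eef_rot"])).max())
import pickle
p,d=eyes.capture("wrist"); cv2.imwrite("pics/w1.png",p); np.save("pics/w1.npy",d); pickle.dump(st,open("pics/w1.pkl","wb"))
C=cloud("wrist",d,st)
T=tray_R([-.288,-.408,.866],0)
P=C.reshape(-1,3)[d.ravel()>0]; loc=(P-[.524,.2015,.0749])@T
m=(abs(loc[:,0])<.06)&(abs(loc[:,1])<.1)&(abs(loc[:,2])<.006)
I=P[m];
for _ in range(4):
    c=I.mean(0);n=np.linalg.svd(I-c,full_matrices=False)[2][2];n*=np.sign(n[2]);I=P[m][abs((P[m]-c)@n)<.0015]
print(len(I),c,n,np.degrees(np.arccos(n[2])), np.degrees(np.arctan2(n[1],n[0])), ((I-c)@n).std())
E
```

```text
t: 1.15
tool_pos: [0.5164, 0.1029, 0.2231]
eef_rot: [[-0.816, 0.5, 0.289], [0.578, 0.707, 0.407], [-0.001, 0.5, -0.866]]
contact_force: [0.9, 0.5, -0.6]
gripper_width: 0.0857
1.15 [-0.265 -0.069  1.945  0.545  1.132 -1.423]
3.3306690738754696e-16
14865 [0.51480431 0.20382304 0.07356139] [-0.2862388  -0.40894727  0.86650417] 29.945091660898544 -124.98973678713841 0.0006750949171236983
```

View pics/w1.png

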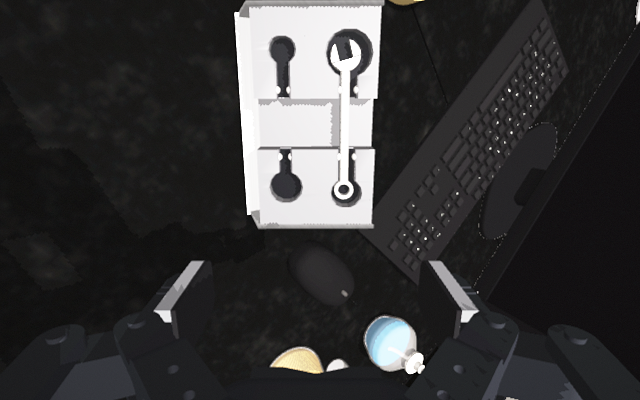

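The wrist view looks square onto the tray. The face runs (250,5)–(380,0) to (258,228)–(375,225). The small spanner sits in the upper cutout, jaw at (345,52) and ring at (344,190). The small cutout's wide end is at (286,184) and its narrow end at (283,48). I'll enlarge.

Run:
```python
from h import *
crop("pics/w1.png","pics/c4.png",235,0,395,116,5)
crop("pics/w1.png","pics/c5.png",235,130,395,240,5)
```

```text
(no output)
```

View pics/c4.png

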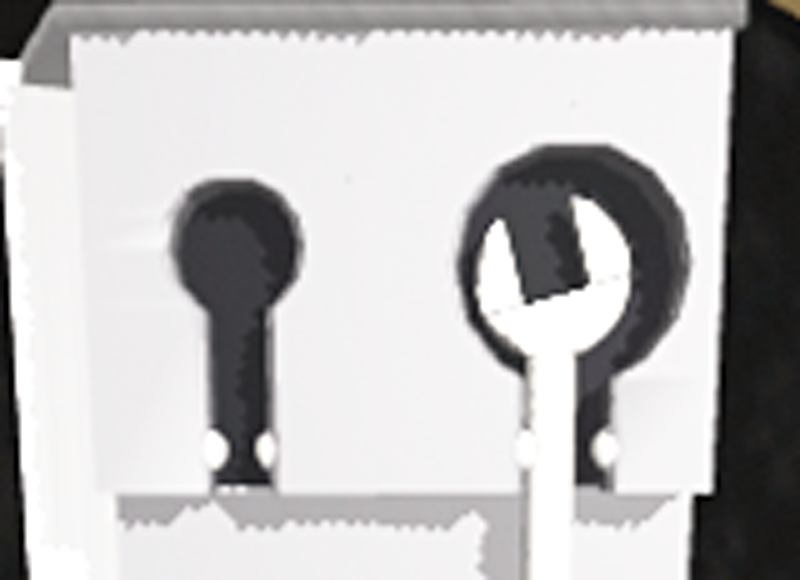

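View pics/c5.png

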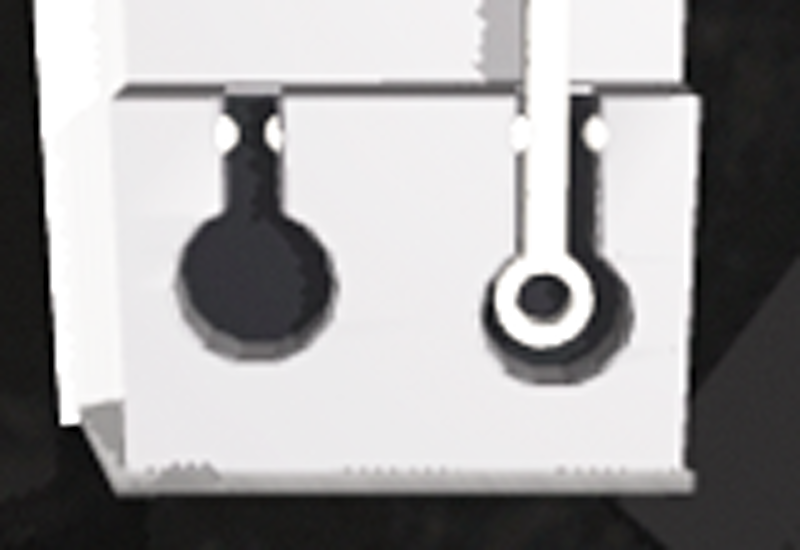

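```bash
cat > fit.py <<'E'
from h import *
from scipy.optimize import least_squares
LO,LR,SO,SR=np.array([[28,58,0],[28,-63,0],[-28,-57,0],[-28,61,0]])*1e-3
def trayR(az,sl=30):
    az,sl=np.radians(az),np.radians(sl)
    return tray_R([-np.cos(az)*np.sin(sl),-np.sin(az)*np.sin(sl),np.cos(sl)],0)
def fit(obs,st,name="wrist",zfix=None):
    "obs: list of (model pt, uv). dof x,y,z,az"
    M=np.array([o[0] for o in obs]);U=np.array([o[1] for o in obs])
    def f(p): 
        r=(proj(name,M@trayR(p[3]*100).T+p[:3],st)-U).ravel()
        if zfix is not None: r=np.r_[r,(trayR(p[3]*100)[:,2]@(p[:3]-zfix))*2000]
        return r
    s=least_squares(f,[.515,.2,.075,.55],x_scale=[.01,.01,.01,.01]); return s.x[:3],s.x[3]*100,f(s.x)
def inplane(uv,z,c,az,st,name="wrist"):
    T=trayR(az); X=onplane(name,uv,T[:,2],c+T[:,2]*z,st); return (X-c)@T
E
python3 - <<'E'
from fit import *
import pickle
st=pickle.load(open("pics/w1.pkl","rb"))
obs=[(LO,(350,52.4)),(LR,(346.5,191.8)),(SO,(286.4,185.8)),(SR,(282.2,48.8))]
for zf in (None,np.array([0.5148,.2038,.0736])):
    c,az,r=fit(obs,st,zfix=zf); print(c.round(4),round(az,2),r.round(2))
print("jaw",inplane((345.6,55.4),-.005,c,az,st)*1e3,"ring",inplane((344,189.8),-.005,c,az,st)*1e3)
E
```

```text
[0.5257 0.2012 0.0733] 55.04 [-0.37 -0.09 -0.04  0.12  0.09  0.1   0.33 -0.11]
[0.525  0.2004 0.0752] 55.07 [-0.15 -0.5   0.18  0.65 -0.08  0.62  0.06 -0.51 -0.25]
jaw [24.92394462 55.81934832 -5.        ] ring [ 25.86377588 -61.78608185  -5.        ]
```

Tray fit residuals are under 0.7 px. The small spanner's middle is at tray (25.4, -1.0) mm. I'll compute the approach and grasp.

```bash
cat >> fit.py <<'E'
C0=np.array([.5252,.2006,.0749]); AZ=55.05
def toolR(s,az=AZ,yaw=0):
    T=trayR(az); return np.stack([s*T[:,1],s*T[:,0],-T[:,2]],1)@Rz(np.radians(yaw))
def loc(st): 
    T=trayR(AZ); return ((np.array(st["tool_pos"])-C0)@T*1e3).round(2), np.degrees(Ro.from_matrix(toolR(1).T@np.array(st["eef_rot"])).as_rotvec()).round(2)
def go(xyz_mm,s,yaw=0):
    st=manip.state(); T=trayR(AZ); return rows(toolR(s,yaw=yaw),C0+T@(np.array(xyz_mm)/1e3),st)
E
python3 - <<'E'
from fit import *
print(loc(manip.state())); print(go([25.4,-1,30],1)); print(go([25.4,-1,-18.5],1))
E
```

```text
(array([  0.69, -48.75, 171.  ]), array([ 0.01, -0.22,  0.21]))
(array([0.0484, 0.0245, 0.1408]), array([-0.0001,  0.0039, -0.0037]))
(array([0.0486, 0.0246, 0.1893]), array([-0.0001,  0.0039, -0.0037]))
```

```bash
python3 -m crank '[{"x":0.030,"y":0.0245,"z":0.05,"wy":0.0039,"wz":-0.0037,"hand":0},{"x":0.0484,"y":0.0245,"z":0.09,"wy":0.0039,"wz":-0.0037,"hand":0},{"x":0.0484,"y":0.0245,"z":0.12,"wy":0.0039,"wz":-0.0037,"hand":0},{"x":0.0484,"y":0.0245,"z":0.14,"wy":0.0039,"wz":-0.0037,"hand":0},{"x":0.0484,"y":0.0245,"z":0.14,"wy":0.0039,"wz":-0.0037,"hand":0},{"x":0.0484,"y":0.0245,"z":0.14,"wy":0.0039,"wz":-0.0037,"hand":0}]' 30
python3 - <<'E'
from fit import *
st=manip.state(); print(loc(st)); print(go([25.4,-1,-18.5],1))
p,d=eyes.capture("wrist"); cv2.imwrite("pics/w2.png",p)
E
```

```text
(array([  0.69, -48.75, 171.  ]), array([ 0.01, -0.22,  0.21]))
(array([0.0486, 0.0246, 0.1893]), array([-0.0001,  0.0039, -0.0037]))invalid input at $[0]: expected keys hand, x, y, z, wx, wy, wz
```

View pics/w2.png

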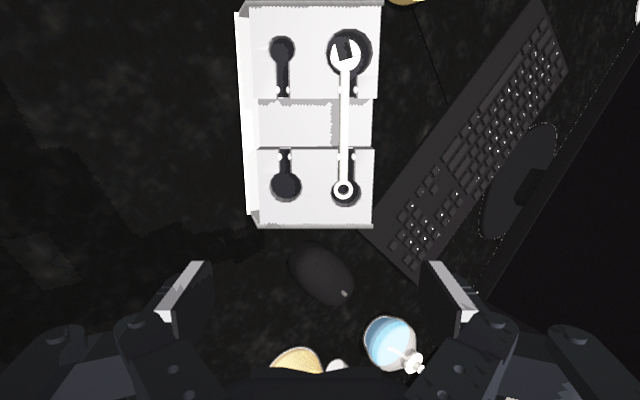

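The picture is unchanged because the call was refused: every row needs all its keys. I'll resend it complete.

```bash
python3 -m crank '[{"x":0.030,"y":0.0245,"z":0.05,"wx":0,"wy":0.0039,"wz":-0.0037,"hand":0},{"x":0.0484,"y":0.0245,"z":0.09,"wx":0,"wy":0.0039,"wz":-0.0037,"hand":0},{"x":0.0484,"y":0.0245,"z":0.12,"wx":0,"wy":0.0039,"wz":-0.0037,"hand":0},{"x":0.0484,"y":0.0245,"z":0.14,"wx":0,"wy":0.0039,"wz":-0.0037,"hand":0},{"x":0.0484,"y":0.0245,"z":0.14,"wx":0,"wy":0.0039,"wz":-0.0037,"hand":0},{"x":0.0484,"y":0.0245,"z":0.14,"wx":0,"wy":0.0039,"wz":-0.0037,"hand":0}]' 30
python3 - <<'E'
from fit import *
st=manip.state(); print(loc(st)); print(go([25.4,-1,-18.5],1))
p,d=eyes.capture("wrist"); cv2.imwrite("pics/w3.png",p); np.save("pics/w3.npy",d)
E
```

```text
t: 1.85
tool_pos: [0.5298, 0.2058, 0.1146]
eef_rot: [[-0.82, 0.495, 0.286], [0.572, 0.71, 0.41], [-0.0, 0.5, -0.866]]
contact_force: [-0.4, 0.4, 0.2]
gripper_width: 0.0426
(array([25.81, -0.81, 30.89]), array([-0.01,  0.04, -0.07]))
(array([-0.0002, -0.0004,  0.0494]), array([ 0.0003, -0.0006,  0.0013]))
```

View pics/w3.png

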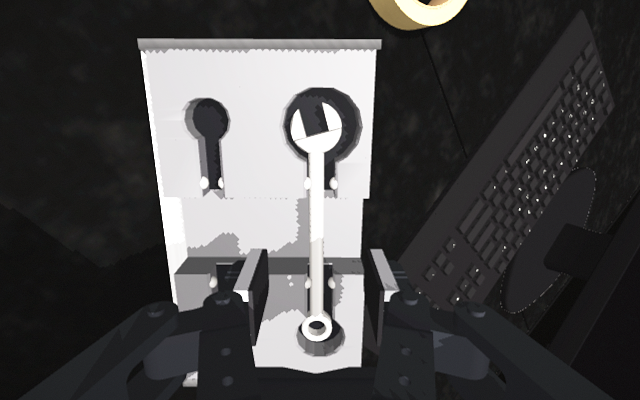

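The fingers straddle the shank: shank at u≈318, pads at 268 and 370. Going down and gripping.

```bash
python3 -m crank '[{"x":0,"y":-0.0003,"z":0.015,"wx":0,"wy":0,"wz":0.001,"hand":0},{"x":0,"y":-0.0003,"z":0.03,"wx":0,"wy":0,"wz":0.001,"hand":0},{"x":0,"y":-0.0003,"z":0.042,"wx":0,"wy":0,"wz":0.001,"hand":0},{"x":0,"y":-0.0003,"z":0.049,"wx":0,"wy":0,"wz":0.001,"hand":0},{"x":0,"y":-0.0003,"z":0.049,"wx":0,"wy":0,"wz":0.001,"hand":0.7},{"x":0,"y":-0.0003,"z":0.049,"wx":0,"wy":0,"wz":0.001,"hand":1},{"x":0,"y":-0.0003,"z":0.049,"wx":0,"wy":0,"wz":0.001,"hand":1},{"x":0,"y":-0.0003,"z":0.049,"wx":0,"wy":0,"wz":0.001,"hand":1},{"x":0,"y":-0.0003,"z":0.049,"wx":0,"wy":0,"wz":0.001,"hand":1}]' 60
python3 - <<'E'
from fit import *
st=manip.state(); print(loc(st)); print(st["contact_force"])
E
```

```text
t: 2.8
tool_pos: [0.5441, 0.2251, 0.0724]
eef_rot: [[-0.819, 0.496, 0.288], [0.573, 0.709, 0.41], [-0.001, 0.501, -0.865]]
contact_force: [-2.0, -1.4, 5.1]
gripper_width: 0.0055
(array([ 25.51,  -1.43, -17.56]), array([-0.06, -0.04,  0.01]))
[-1.99417646 -1.43795753  5.14455922]
```

Run:
```python
from fit import *
p,d=eyes.capture("wrist"); cv2.imwrite("pics/w4.png",p[150:400,180:460].repeat(2,0).repeat(2,1)); 
p,d=eyes.capture("side"); cv2.imwrite("pics/s4.png",cv2.resize(p[220:345,180:340],None,fx=4.5,fy=4.5,interpolation=cv2.INTER_CUBIC))
print(manip.state()["gripper_width"],manip.state()["contact_force"])
```

```text
0.005969687678089266 [-2.70567062 -2.34595614  5.797187  ]
```

View pics/w4.png

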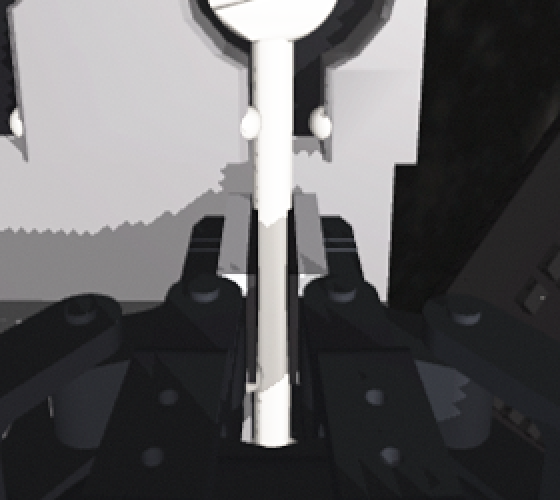

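View pics/s4.png

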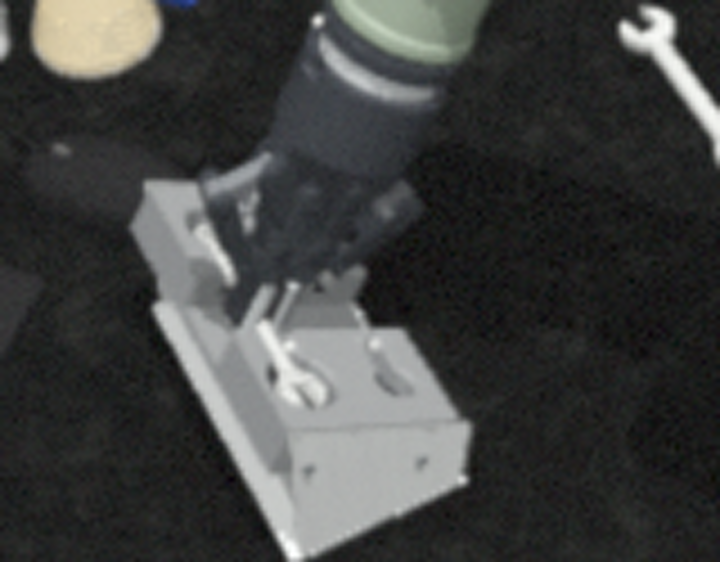

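```bash
python3 -m crank '[{"x":0,"y":0,"z":-0.005,"wx":0,"wy":0,"wz":0,"hand":1},{"x":0,"y":0,"z":-0.015,"wx":0,"wy":0,"wz":0,"hand":1},{"x":0,"y":0,"z":-0.03,"wx":0,"wy":0,"wz":0,"hand":1},{"x":0,"y":0,"z":-0.05,"wx":0,"wy":0,"wz":0,"hand":1},{"x":0,"y":0,"z":-0.07,"wx":0,"wy":0,"wz":0,"hand":1},{"x":0,"y":0,"z":-0.07,"wx":0,"wy":0,"wz":0,"hand":1},{"x":0,"y":0,"z":-0.07,"wx":0,"wy":0,"wz":0,"hand":1}]' 60
python3 - <<'E'
from fit import *
st=manip.state(); print(loc(st)); print(st["contact_force"],st["gripper_width"])
p,d=eyes.capture("wrist"); cv2.imwrite("pics/w5.png",p);np.save("pics/w5.npy",d)
import pickle; pickle.dump(st,open("pics/w5.pkl","wb"))
p,d=eyes.capture("side"); cv2.imwrite("pics/s5.png",cv2.resize(p[200:345,180:340],None,fx=4,fy=4,interpolation=cv2.INTER_CUBIC))
E
```

```text
t: 3.6
tool_pos: [0.5236, 0.1963, 0.1323]
eef_rot: [[-0.819, 0.496, 0.287], [0.574, 0.709, 0.41], [-0.0, 0.5, -0.866]]
contact_force: [0.3, -0.0, -0.5]
gripper_width: 0.0056
(array([24.84, -1.11, 51.96]), array([-0.02, -0.03,  0.03]))
[ 0.32574786 -0.00136854 -0.47423339] 0.005577135999361604
```

View pics/w5.png

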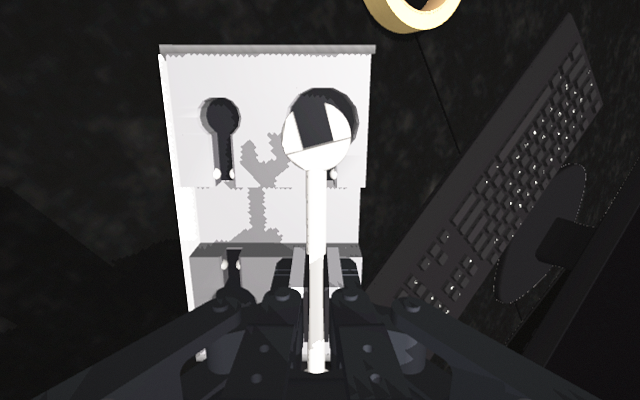

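View pics/s5.png

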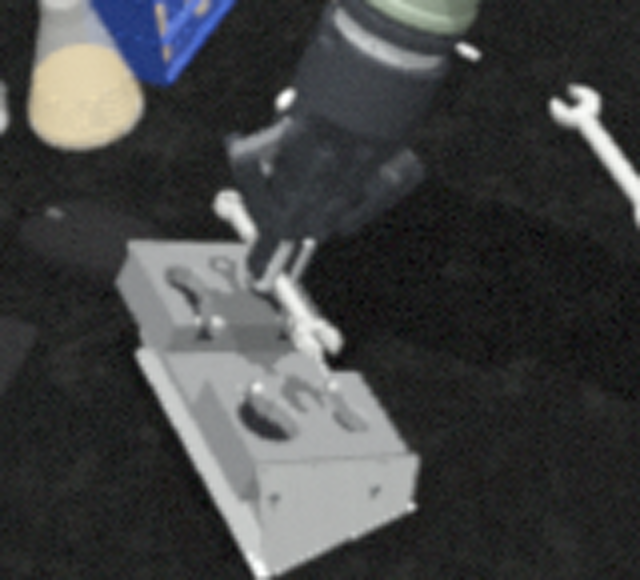

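The spanner is lifted: jaw head at (317,140), shank straight down to the ring at (316,355). Measuring its pose in the tool frame.

Run:
```python
from fit import *
import pickle
st=pickle.load(open("pics/w5.pkl","rb")); d=np.load("pics/w5.npy"); R=np.array(st["eef_rot"]);t=np.array(st["tool_pos"])
L=(cloud("wrist",d,st)-t)@R*1e3
for u,v in [(316,175),(316,190),(316,205),(316,220),(316,235),(300,155),(330,160),(316,160),(292,130),(345,130),(310,355),(316,370)]:
    print((u,v),L[v,u].round(1))
crop("pics/w5.png","pics/c6.png",270,80,370,180,6)
crop("pics/w5.png","pics/c7.png",270,280,370,390,6)
```

```text
(316, 175) [  72.3   -0.9 -143.1]
(316, 190) [ 37.5  -0.9 -12. ]
(316, 205) [ 31.8  -0.9 -13.3]
(316, 220) [ 25.6  -0.9 -13.4]
(316, 235) [ 19.1  -0.9 -13. ]
(300, 155) [ 51.2  -6.9 -12.8]
(330, 160) [ 49.3   4.4 -12.4]
(316, 160) [ 49.4  -0.9 -13.4]
(292, 130) [ 60.5  -9.7 -13.4]
(345, 130) [ 60.5   9.7 -13.3]
(310, 355) [-39.2  -3.5 -12.5]
(316, 370) [-46.   -0.8 -14. ]
```

View pics/c6.png

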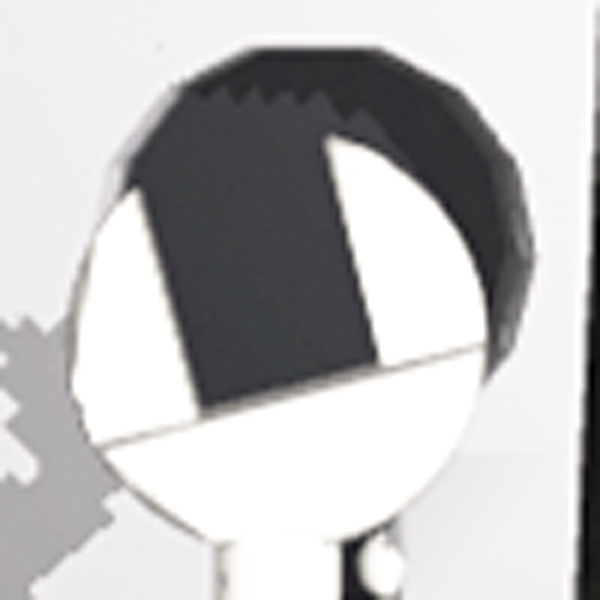

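View pics/c7.png

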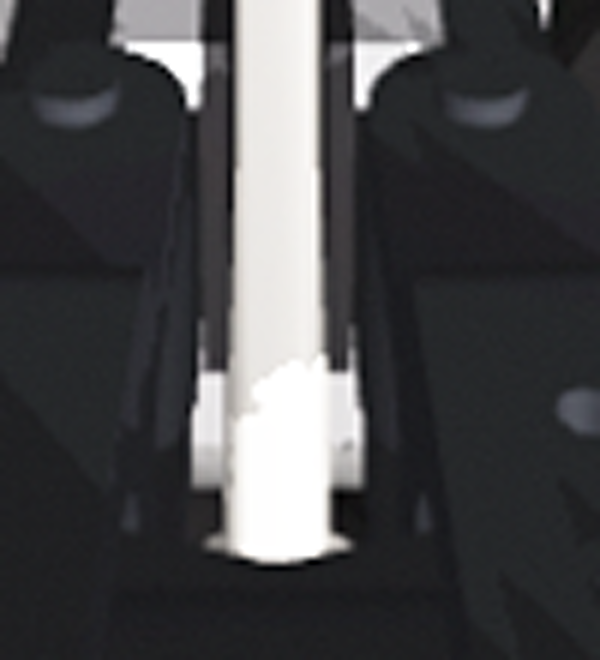

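Run:
```python
from fit import *
import pickle
st=pickle.load(open("pics/w5.pkl","rb")); R=np.array(st["eef_rot"]);t=np.array(st["tool_pos"])
f=lambda u,v,z=-.0133:((onplane("wrist",(u,v),R[:,2],t+R[:,2]*z,st)-t)@R*1e3).round(2)
print("head",f(316.3,136.5)); 
for a in [(270+68/6,139),(270+488/6,136),(270+135/6,80+187/6),(270+330/6,80+133/6),(270+218/6,170),(270+338/6,170)]: print(f(*a))
# shank edges at v=300,340
for v,a,b in [(290,237,320),(330,234,322),(363,228,330)]: print(f(270+a/6,v),f(270+b/6,v))
```

```text
head [ 58.14  -0.8  -13.3 ]
[ 57.21 -13.68 -13.3 ]
[ 58.33  12.07 -13.3 ]
[ 67.16  -9.38 -13.3 ]
[ 70.28   2.3  -13.3 ]
[ 45.61  -4.55 -13.3 ]
[ 45.62   3.01 -13.3 ]
[ -5.64  -3.58 -13.3 ] [ -5.63   2.23 -13.3 ]
[-25.36  -3.89 -13.3 ] [-25.35   2.51 -13.3 ]
[-42.82  -4.42 -13.3 ] [-42.81   3.24 -13.3 ]
```

```bash
python3 -m crank '[{"x":0,"y":-0.01,"z":0,"wx":0,"wy":0,"wz":0.15,"hand":1},{"x":0,"y":-0.02,"z":0,"wx":0,"wy":0,"wz":0.3,"hand":1},{"x":0,"y":-0.03,"z":0,"wx":0,"wy":0,"wz":0.45,"hand":1},{"x":0,"y":-0.04,"z":0,"wx":0,"wy":0,"wz":0.6,"hand":1},{"x":0.002,"y":-0.052,"z":0,"wx":0,"wy":0,"wz":0.75,"hand":1},{"x":0.002,"y":-0.052,"z":0,"wx":0,"wy":0,"wz":0.9,"hand":1},{"x":0.002,"y":-0.052,"z":0,"wx":0,"wy":0,"wz":1.05,"hand":1},{"x":0.002,"y":-0.052,"z":0,"wx":0,"wy":0,"wz":1.2,"hand":1},{"x":0.002,"y":-0.052,"z":0,"wx":0,"wy":0,"wz":1.35,"hand":1},{"x":0.002,"y":-0.052,"z":0,"wx":0,"wy":0,"wz":1.5,"hand":1}]' 60
python3 - <<'E'
from fit import *
st=manip.state(); print(loc(st), np.round(st["q"],2)); print(go([-27.2,0.7,30],-1))
E
```

```text
t: 4.7
tool_pos: [0.4953, 0.1611, 0.1049]
eef_rot: [[0.443, 0.85, 0.284], [0.745, -0.526, 0.41], [0.498, 0.03, -0.867]]
contact_force: [0.7, -0.7, -1.1]
gripper_width: 0.0059
(array([-27.8 ,   1.88,  50.75]), array([1.400e-01, 6.000e-02, 8.637e+01])) [-0.14  0.08  2.09  0.64  0.83  0.  ]
(array([0.0005, 0.0013, 0.0207]), array([-1.1000e-03,  2.5000e-03,  1.6342e+00]))
```

```bash
python3 -m crank '[{"x":0,"y":0.001,"z":0,"wx":0,"wy":0,"wz":0.15,"hand":1},{"x":0,"y":0.001,"z":0,"wx":0,"wy":0,"wz":0.3,"hand":1},{"x":0,"y":0.001,"z":0,"wx":0,"wy":0,"wz":0.45,"hand":1},{"x":0,"y":0.001,"z":0,"wx":0,"wy":0,"wz":0.6,"hand":1},{"x":0,"y":0.001,"z":0,"wx":0,"wy":0,"wz":0.75,"hand":1},{"x":0,"y":0.001,"z":0,"wx":0,"wy":0,"wz":0.9,"hand":1},{"x":0,"y":0.001,"z":0,"wx":0,"wy":0,"wz":1.05,"hand":1},{"x":0,"y":0.001,"z":0.005,"wx":0,"wy":0,"wz":1.2,"hand":1},{"x":0,"y":0.001,"z":0.01,"wx":0,"wy":0,"wz":1.35,"hand":1},{"x":0,"y":0.001,"z":0.015,"wx":0,"wy":0.001,"wz":1.5,"hand":1}]' 60
python3 - <<'E'
from fit import *
st=manip.state(); print(loc(st), np.round(st["q"],2)); print(go([-27.2,0.7,8],-1))
E
```

```text
t: 5.7
tool_pos: [0.5006, 0.1668, 0.0919]
eef_rot: [[0.879, -0.382, 0.285], [-0.472, -0.78, 0.411], [0.066, -0.495, -0.866]]
contact_force: [0.4, -1.0, -0.2]
gripper_width: 0.0057
(array([-27.7 ,   0.85,  35.61]), array([ 1.3000e-01, -1.0000e-02,  1.7231e+02])) [-0.12  0.12  2.08  0.66  0.8   1.49]
(array([ 0.0003, -0.0005,  0.0276]), array([1.000e-04, 1.500e-03, 1.343e-01]))
```

```bash
python3 -m crank '[{"x":0.0003,"y":-0.0005,"z":0.01,"wx":0,"wy":0.0015,"wz":0.1343,"hand":1},{"x":0.0003,"y":-0.0005,"z":0.02,"wx":0,"wy":0.0015,"wz":0.1343,"hand":1},{"x":0.0003,"y":-0.0005,"z":0.0276,"wx":0,"wy":0.0015,"wz":0.1343,"hand":1},{"x":0.0003,"y":-0.0005,"z":0.0276,"wx":0,"wy":0.0015,"wz":0.1343,"hand":1},{"x":0.0003,"y":-0.0005,"z":0.0276,"wx":0,"wy":0.0015,"wz":0.1343,"hand":1}]' 60
python3 - <<'E'
from fit import *
st=manip.state(); print(loc(st), np.round(st["q"],2)); print(go([-27.2,0.7,8],-1))
p,d=eyes.capture("wrist"); cv2.imwrite("pics/w6.png",p);np.save("pics/w6.npy",d)
import pickle; pickle.dump(st,open("pics/w6.pkl","wb"))
E
```

```text
t: 6.2
tool_pos: [0.5093, 0.1782, 0.0692]
eef_rot: [[0.823, -0.49, 0.287], [-0.568, -0.714, 0.41], [0.005, -0.5, -0.866]]
contact_force: [-0.1, -0.6, -0.0]
gripper_width: 0.0057
(array([-26.64,   0.16,   8.79]), array([-8.0000e-02,  5.0000e-02,  1.7956e+02])) [-0.09  0.18  2.07  0.7   0.74  1.59]
(array([-0.0005,  0.0006,  0.0008]), array([-0.0006, -0.0009,  0.0078]))
```

View pics/w6.png

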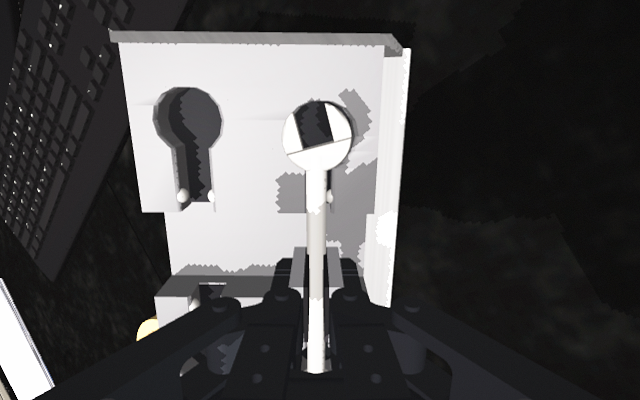

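The view shows the spanner head at (317,136) over the small cutout's wide end, whose dark rim shows at the top around (320,103). The large cutout's narrow end is at (188,120). Zooming.

Run:
```python
from h import *
crop("pics/w6.png","pics/c8.png",265,80,365,230,5)
crop("pics/w6.png","pics/c9.png",100,20,230,220,4)
crop("pics/w6.png","pics/c10.png",365,20,425,220,4)
```

```text
(no output)
```

View pics/c8.png

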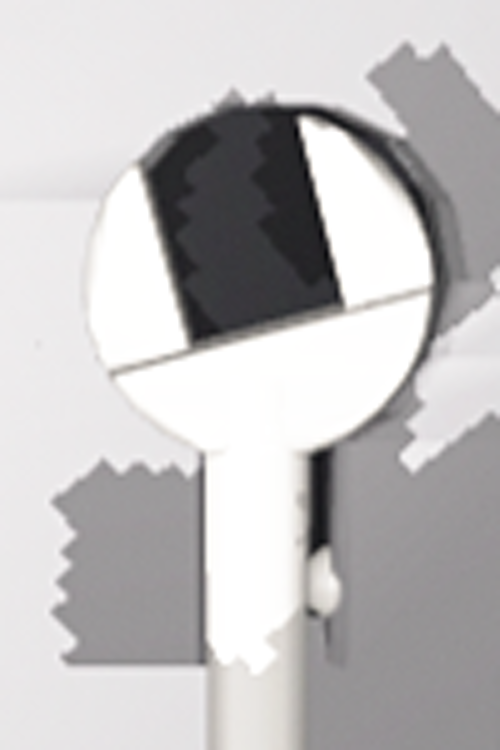

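View pics/c9.png

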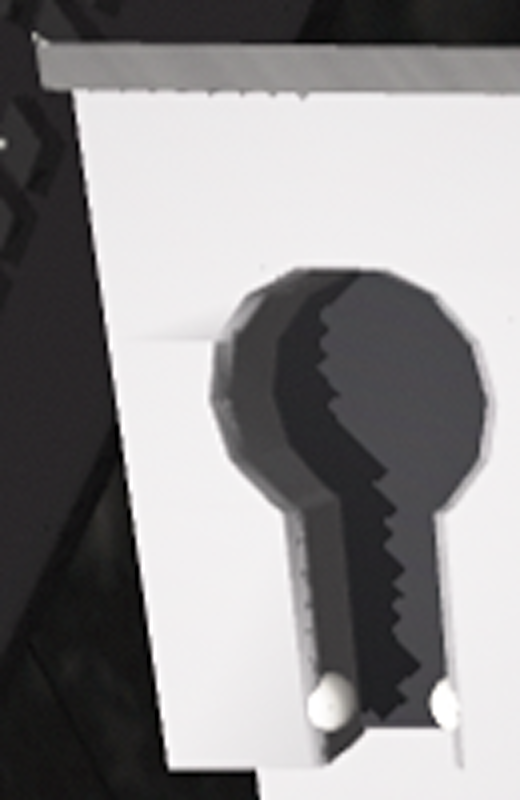

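View pics/c10.png

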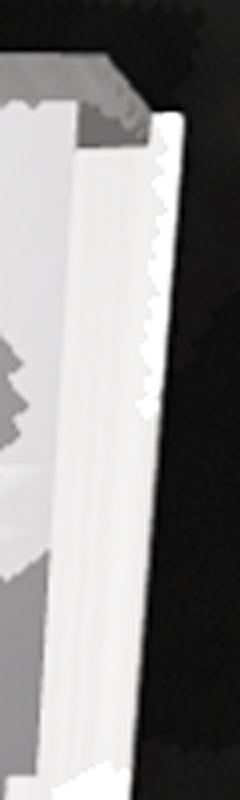

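Run:
```python
from fit import *
import pickle
st=pickle.load(open("pics/w6.pkl","rb")); R=np.array(st["eef_rot"]);t=np.array(st["tool_pos"])
mm=lambda *a: np.array(a)/1e3
obs=[(LR,(187.9,122.2)),(mm(53,-93,0),(118.75,43)),(mm(-53,-93,0),(383.75,45)),(mm(53,-22,0),(142,212.5)),(mm(-53,-22,0),(373.6,214))]
for o in (obs,obs[:1]+obs[1:3],obs[1:]):
    c,az,r=fit(o,st); print(c.round(4),round(az,2),r.round(1))
c,az,r=fit(obs,st)
T=trayR(az)
# where is small cutout in tool frame (measured), at face, and seated
for nm,p in (("SO",SO),("mid",mm(-28,0,0)),("SR",SR)):
    print(nm,((c+T@p-t)@R*1e3).round(2))
f=lambda u,v,z=-.0133:((onplane("wrist",(u,v),R[:,2],t+R[:,2]*z,st)-t)@R*1e3).round(2)
P=np.array([f(265+a/5,80+b/5)[:2] for a,b in [(85,280),(437,270),(150,165),(300,118),(203,450),(305,450),(110,375)]])
s=least_squares(lambda p:np.hypot(*(P-p).T)-13,[58,0]); print(s.x,s.fun.round(2))
yaw=R.T@T; print("tool-tray rot",np.degrees(Ro.from_matrix(np.diag([1.,1,1])@toolR(-1,az).T@R).as_rotvec()))
print(proj("wrist",np.array([c+T@(SO+mm(16*np.cos(k),16*np.sin(k),0)) for k in np.linspace(0,6.28,9)]),st).round(1).tolist())
```

```text
[0.5247 0.1994 0.0747] 55.15 [ 0.2 -1.2 -0.7  0.6 -0.   0.6  0.1 -0.   0.4 -0. ]
[0.5246 0.1991 0.0748] 55.25 [ 0.4 -1.1 -0.6  0.7  0.2  0.3]
[0.5248 0.1994 0.0747] 55.1 [-0.5  0.2  0.1  0.4  0.2 -0.4  0.4 -0.2]
SO [57.48  2.93  8.37]
mid [0.48 2.57 8.27]
SR [-60.52   2.19   8.16]
[59.08234176  1.74011844] [ 0.16 -0.19 -0.78 -0.41 -0.3  -0.74  0.01]
tool-tray rot [ 0.03243772  0.10175981 -0.3597337 ]
[[282.9, 136.0], [294.1, 162.2], [319.8, 172.9], [345.7, 162.6], [357.5, 136.6], [347.5, 109.2], [320.7, 97.4], [293.6, 108.7], [282.9, 135.9]]
```

Run:
```python
from fit import *
import pickle
st=pickle.load(open("pics/w6.pkl","rb")); R=np.array(st["eef_rot"]);t=np.array(st["tool_pos"])
d=np.load("pics/w6.npy");L=(cloud("wrist",d,st)-t)@R*1e3
for u,v in [(305,160),(317,160),(290,130),(345,130),(316,190),(316,205),(316,230),(316,370)]: print((u,v),L[v,u].round(1))
f=lambda u,v,z=-.0133:((onplane("wrist",(u,v),R[:,2],t+R[:,2]*z,st)-t)@R*1e3).round(2)
for a,b in [(85,280),(437,270),(150,165),(300,118),(203,450),(305,450),(110,375),(261,285)]: print(f(265+a/5,80+b/5)[:2])
print(f(316.3,136.5), st["tool_pos"],manip.state()["tool_pos"])
```

```text
(305, 160) [ 50.9  -3.  -12.6]
(317, 160) [ 51.    1.5 -12.8]
(290, 130) [ 62.   -8.5 -12.1]
(345, 130) [ 62.   11.8 -12.4]
(316, 190) [ 39.4   1.1 -13.3]
(316, 205) [ 33.3   1.1 -13. ]
(316, 230) [ 22.6   1.1 -12.5]
(316, 370) [-45.3   1.2 -13.1]
[ 59.93 -11.39]
[60.67 14.45]
[68.13 -6.48]
[71.41  4.31]
[47.23 -2.82]
[47.23  4.89]
[52.92 -9.72]
[59.57  1.54]
[ 59.75   1.21 -13.3 ] [0.5093346  0.17817885 0.06919277] [0.50965108 0.17801384 0.06958976]
```

Run:
```python
from fit import *
for i in range(2): print(np.array(eyes.camera_params("wrist")["tool_from_camera"]).round(5))
import pickle
for n in ("w5","w6"):
    st=pickle.load(open(f"pics/{n}.pkl","rb")); R=np.array(st["eef_rot"]);t=np.array(st["tool_pos"])
    print(np.abs(R.T@R-np.eye(3)).max()); c,d=ray("wrist",(316.3,136.5),st); print((c-t)@R,d@R)
```

```text
[[ 6.9000e-04 -9.5776e-01 -2.8757e-01  7.4000e-02]
 [ 1.0000e+00  4.1000e-04  1.0400e-03  8.9000e-04]
 [-8.8000e-04 -2.8757e-01  9.5776e-01 -1.4311e-01]
 [ 0.0000e+00  0.0000e+00  0.0000e+00  1.0000e+00]]
[[ 6.9000e-04 -9.5776e-01 -2.8757e-01  7.4000e-02]
 [ 1.0000e+00  4.1000e-04  1.0400e-03  8.9000e-04]
 [-8.8000e-04 -2.8757e-01  9.5776e-01 -1.4311e-01]
 [ 0.0000e+00  0.0000e+00  0.0000e+00  1.0000e+00]]
2.220446049250313e-16
[ 0.07400046  0.00089158 -0.14310666] [-0.1109469   0.00246546  1.01078952]
2.220446049250313e-16
[ 0.07400046  0.00089158 -0.14310666] [-0.1109469   0.00246546  1.01078952]
```

The calibration jitters from read to read, so I'm using in-image differences between the head and the cutout. Correction: about -2.2 mm in tool x, +1.45 mm in y, and +0.006 rad.

```bash
python3 -m crank '[{"x":-0.0022,"y":0.00145,"z":0.005,"wx":0,"wy":-0.001,"wz":0.006,"hand":1},{"x":-0.0022,"y":0.00145,"z":0.009,"wx":0,"wy":-0.001,"wz":0.006,"hand":1},{"x":-0.0022,"y":0.00145,"z":0.009,"wx":0,"wy":-0.001,"wz":0.006,"hand":1}]' 60
python3 - <<'E'
from fit import *
st=manip.state(); print(loc(st))
p,d=eyes.capture("wrist"); cv2.imwrite("pics/w7.png",p);np.save("pics/w7.npy",d)
import pickle; pickle.dump((st,eyes.camera_params("wrist")),open("pics/w7.pkl","wb"))
crop("pics/w7.png","pics/c11.png",260,80,370,240,5)
crop("pics/w7.png","pics/c12.png",85,30,245,230,4)
crop("pics/w7.png","pics/c13.png",360,30,420,230,4)
p,d=eyes.capture("scene"); cv2.imwrite("pics/s7.png",cv2.resize(p[110:190,220:330],None,fx=7,fy=7,interpolation=cv2.INTER_CUBIC))
E
```

```text
t: 6.55
tool_pos: [0.5093, 0.1821, 0.0607]
eef_rot: [[0.82, -0.495, 0.287], [-0.572, -0.71, 0.41], [0.0, -0.501, -0.866]]
contact_force: [-0.4, -0.4, -0.9]
gripper_width: 0.0057
(array([-28.17,   2.42,  -0.17]), array([-1.0000e-02,  6.0000e-02,  1.7996e+02]))
```

View pics/c11.png

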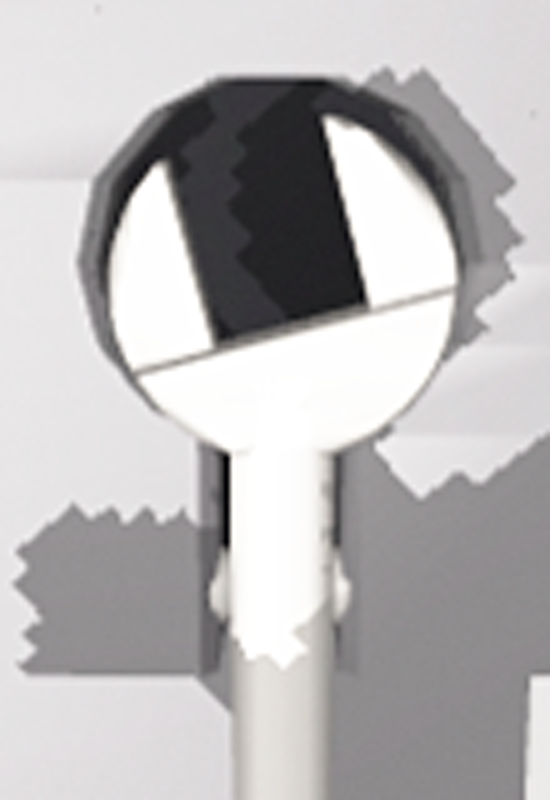

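View pics/c12.png

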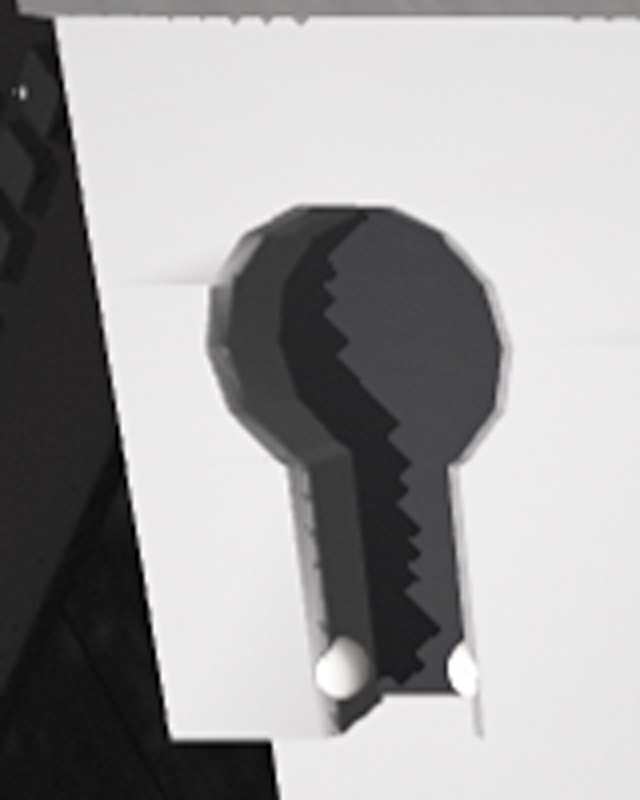

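View pics/c13.png

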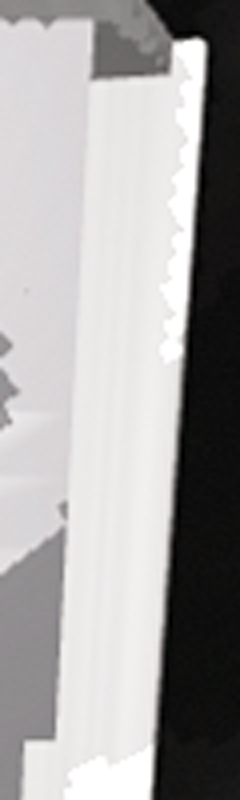

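View pics/s7.png

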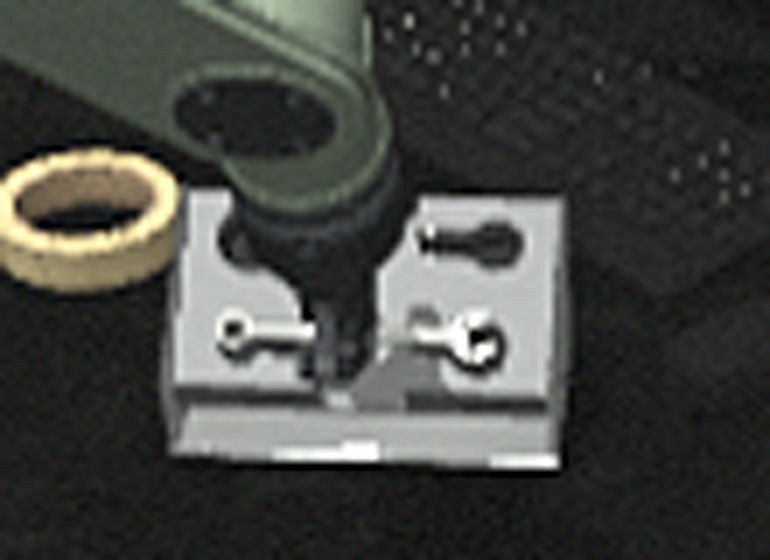

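```bash
cat > cmp.py <<'E'
from fit import *
import pickle
def cmp(pk,corn,head,cut,ztop=-.0133,off=57e-3):
    "corn: 4 face corner px in order model pts; head px"
    st,_=pickle.load(open(pk,"rb")); R=np.array(st["eef_rot"]);t=np.array(st["tool_pos"])
    c,az,r=fit(corn,st); T=trayR(az); print("c",c.round(4),round(az,2),"res",r.round(1))
    f=lambda u,v,z=ztop:((onplane("wrist",(u,v),R[:,2],t+R[:,2]*z,st)-t)@R*1e3)
    H=f(*head); S=((c+T@cut-t)@R*1e3)
    print("head",H.round(2),"cut",S.round(2),"move",(S-H).round(2)[:2],"yaw/tilt err deg",np.degrees(Ro.from_matrix(R.T@toolR(-1 if R[:,0]@T[:,1]<0 else 1,az)).as_rotvec()).round(2))
    return st,c,az,f
mm=lambda *a: np.array(a)/1e3
E
python3 - <<'E'
from cmp import *
obs=[(mm(53,-93,0),(98.75,34.5)),(mm(-53,-93,0),(383,35)),(mm(53,-22,0),(127,215)),(mm(-53,-22,0),(373.75,215.5))]
st,c,az,f=cmp("pics/w7.pkl",obs,(316.7,136.8),SO)
R=np.array(st["eef_rot"]);t=np.array(st["tool_pos"]);T=trayR(az)
print("shank y",f(260+282/5,200))
print(proj("wrist",np.array([c+T@(SO+mm(16*np.cos(k),16*np.sin(k),0)) for k in np.linspace(0,6.28,9)]),st).round(1).tolist())
print(proj("wrist",np.array([c+T@mm(x,y,0) for x in (-28+6.75,-28-6.75) for y in (-30,-22)]),st).round(1).tolist())
E
```

```text
c [0.5248 0.1994 0.0748] 55.0 res [-0.4 -0.1  0.1  0.1  0.5 -0.  -0.1 -0.1]
head [ 59.65   1.35 -13.3 ] cut [59.78  1.02 -0.75] move [ 0.13 -0.33] yaw/tilt err deg [-0.04  0.02  0.09]
shank y [ 35.40659887   1.26880674 -13.3       ]
[[276.0, 132.9], [288.2, 160.8], [315.7, 172.0], [343.2, 161.0], [355.6, 133.1], [344.7, 103.9], [316.0, 91.3], [287.1, 103.6], [276.0, 132.8]]
[[299.7, 197.5], [299.9, 215.3], [331.5, 197.5], [331.3, 215.4]]
```

Alignment is within 0.35 mm. Correcting y by -0.3 mm and lowering gently.

```bash
python3 -m crank '[{"x":0,"y":-0.0003,"z":0.002,"wx":0,"wy":0,"wz":0.0015,"hand":1},{"x":0,"y":-0.0003,"z":0.004,"wx":0,"wy":0,"wz":0.0015,"hand":1},{"x":0,"y":-0.0003,"z":0.006,"wx":0,"wy":0,"wz":0.0015,"hand":1},{"x":0,"y":-0.0003,"z":0.0075,"wx":0,"wy":0,"wz":0.0015,"hand":1},{"x":0,"y":-0.0003,"z":0.0075,"wx":0,"wy":0,"wz":0.0015,"hand":1}]' 100
python3 - <<'E'
from fit import *
st=manip.state(); print(loc(st), "F tool",(np.array(st["contact_force"])@np.array(st["eef_rot"])).round(1),np.round(st["moment"],2))
E
```

```text
t: 7.15
tool_pos: [0.5118, 0.1852, 0.0545]
eef_rot: [[0.819, -0.496, 0.287], [-0.573, -0.709, 0.41], [0.0, -0.501, -0.866]]
contact_force: [0.2, 0.3, -0.4]
gripper_width: 0.0046
(array([-27.79,   2.19,  -7.54]), array([ 4.0000e-02, -6.0000e-02, -1.7996e+02])) F tool [-0.  -0.1  0.5] [-0.34  0.31  0.08]
```

```bash
python3 -m crank '[{"x":0,"y":0,"z":0.0015,"wx":0,"wy":0,"wz":0,"hand":1},{"x":0,"y":0,"z":0.003,"wx":0,"wy":0,"wz":0,"hand":1},{"x":0,"y":0,"z":0.0045,"wx":0,"wy":0,"wz":0,"hand":1},{"x":0,"y":0,"z":0.0045,"wx":0,"wy":0,"wz":0,"hand":1}]' 100
python3 - <<'E'
from fit import *
st=manip.state(); print(loc(st), "F tool",(np.array(st["contact_force"])@np.array(st["eef_rot"])).round(1),np.round(np.array(st["moment"])@np.array(st["eef_rot"]),2))
E
```

```text
t: 7.55
tool_pos: [0.5133, 0.1869, 0.0506]
eef_rot: [[0.819, -0.497, 0.288], [-0.574, -0.709, 0.41], [0.0, -0.501, -0.866]]
contact_force: [-0.2, -1.3, -1.8]
gripper_width: 0.0043
(array([-27.78,   1.95, -12.  ]), array([ 9.0000e-02, -7.0000e-02, -1.7994e+02])) F tool [0.6 2.  0.9] [-0.7   0.13  0.28]
```

```bash
python3 -m crank '[{"x":0,"y":0,"z":0.002,"wx":0,"wy":0,"wz":0,"hand":1},{"x":0,"y":0,"z":0.004,"wx":0,"wy":0,"wz":0,"hand":1},{"x":0,"y":0,"z":0.0055,"wx":0,"wy":0,"wz":0,"hand":1},{"x":0,"y":0,"z":0.0065,"wx":0,"wy":0,"wz":0,"hand":1},{"x":0,"y":0,"z":0.0065,"wx":0,"wy":0,"wz":0,"hand":1}]' 100
python3 - <<'E'
from fit import *
st=manip.state(); print(loc(st), "F tool",(np.array(st["contact_force"])@np.array(st["eef_rot"])).round(1),np.round(np.array(st["moment"])@np.array(st["eef_rot"]),2))
p,d=eyes.capture("wrist"); cv2.imwrite("pics/w8.png",p);np.save("pics/w8.npy",d); pickle=__import__("pickle"); pickle.dump((st,0),open("pics/w8.pkl","wb"))
R=np.array(st["eef_rot"]);L=(cloud("wrist",d,st)-np.array(st["tool_pos"]))@R*1e3
for u,v in [(316,160),(316,180),(316,200),(316,220),(260,100),(260,150),(230,180)]: print((u,v),L[v,u].round(1))
p,d=eyes.capture("scene"); cv2.imwrite("pics/s8.png",cv2.resize(p[110:190,220:330],None,fx=7,fy=7,interpolation=cv2.INTER_CUBIC))
E
```

```text
t: 8.05
tool_pos: [0.5153, 0.1891, 0.046]
eef_rot: [[0.819, -0.496, 0.288], [-0.573, -0.71, 0.41], [0.001, -0.501, -0.866]]
contact_force: [-7.1, -7.5, 9.5]
gripper_width: 0.0044
(array([-27.52,   1.56, -17.51]), array([-1.2000e-01,  9.0000e-02,  1.7998e+02])) F tool [ -1.5   4.  -13.3] [-0.91 -0.25 -0.  ]
(316, 160) [ 51.    1.1 -12.9]
(316, 180) [ 43.5   1.1 -13.7]
(316, 200) [ 35.4   1.1 -13.3]
(316, 220) [ 27.6   1.1 -14.5]
(260, 100) [ 72.7 -18.1 -18.6]
(260, 150) [ 55.5 -19.  -18. ]
(230, 180) [ 44.4 -30.6 -17.7]
```

View pics/w8.png

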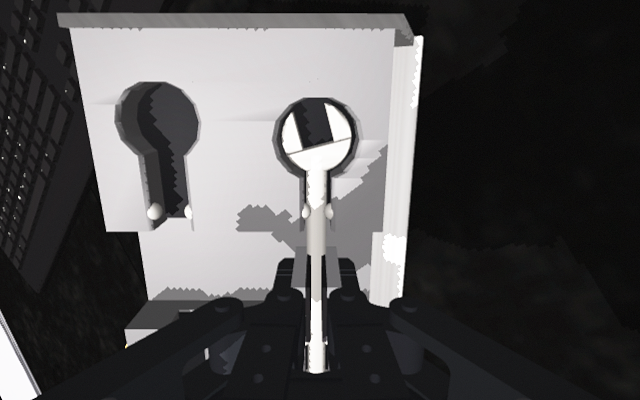

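View pics/s8.png

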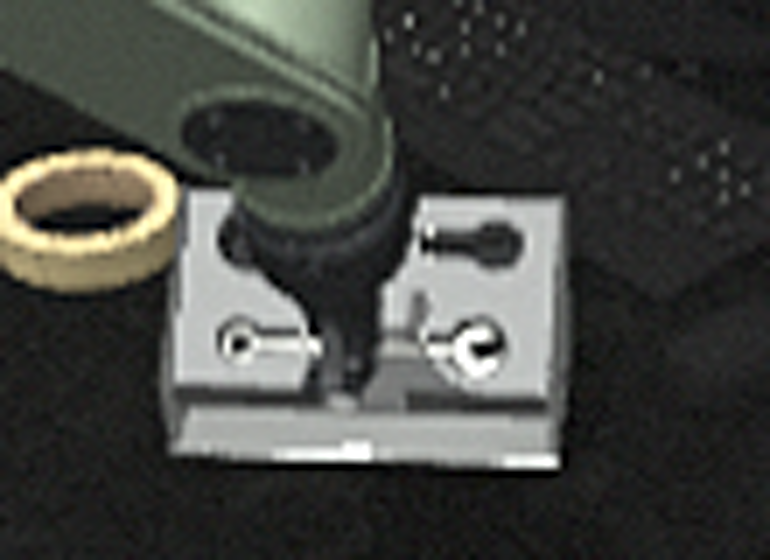

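The depth shows the head's top 5 mm below the face, as it should be when seated, with 13 N pressing. One more short press, then release and back off.

```bash
python3 -m crank '[{"x":0,"y":0,"z":0.001,"wx":0,"wy":0,"wz":0,"hand":1},{"x":0,"y":0,"z":0.001,"wx":0,"wy":0,"wz":0,"hand":1}]' 100
python3 -m crank '[{"x":0,"y":0,"z":-0.001,"wx":0,"wy":0,"wz":0,"hand":0.4},{"x":0,"y":0,"z":-0.001,"wx":0,"wy":0,"wz":0,"hand":0},{"x":0,"y":0,"z":-0.001,"wx":0,"wy":0,"wz":0,"hand":0},{"x":0,"y":0,"z":-0.02,"wx":0,"wy":0,"wz":0,"hand":0},{"x":-0.02,"y":0,"z":-0.05,"wx":0,"wy":0,"wz":0,"hand":0},{"x":-0.05,"y":0,"z":-0.09,"wx":0,"wy":0,"wz":0,"hand":0},{"x":-0.07,"y":0,"z":-0.13,"wx":0,"wy":0,"wz":0,"hand":0},{"x":-0.07,"y":0.02,"z":-0.15,"wx":0,"wy":0,"wz":0,"hand":-0.5},{"x":-0.07,"y":0.02,"z":-0.15,"wx":0,"wy":0,"wz":0,"hand":-0.5}]' 100
python3 - <<'E'
from fit import *
st=manip.state(); print(loc(st),st["contact_force"])
p,d=eyes.capture("wrist"); cv2.imwrite("pics/w9.png",p);np.save("pics/w9.npy",d); pickle=__import__("pickle"); pickle.dump((st,eyes.camera_params("wrist")),open("pics/w9.pkl","wb"))
E
```

```text
t: 8.35
tool_pos: [0.5153, 0.1892, 0.0459]
eef_rot: [[0.82, -0.495, 0.288], [-0.572, -0.71, 0.41], [0.002, -0.501, -0.866]]
contact_force: [-15.6, -14.5, 21.0]
gripper_width: 0.0043
t: 9.25
tool_pos: [0.4052, 0.1535, 0.1659]
eef_rot: [[0.818, -0.495, 0.292], [-0.575, -0.709, 0.409], [0.005, -0.502, -0.865]]
contact_force: [0.6, 0.3, 1.1]
gripper_width: 0.0641
(array([-47.45,  71.43, 132.47]), array([ -0.48,   0.24, 179.98])) [0.61564598 0.30805696 1.09545101]
```

View pics/w9.png

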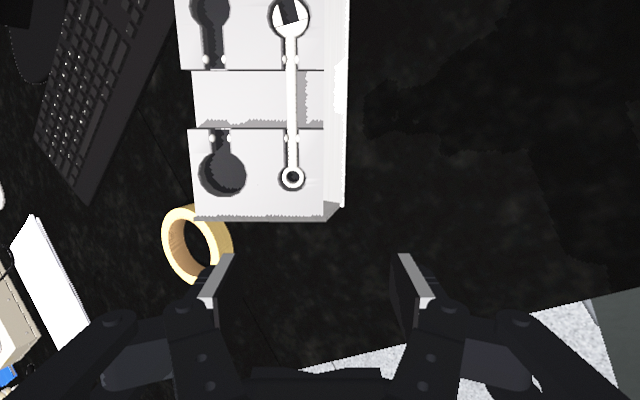

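The small spanner lies in the lower cutout, jaw at (290,17) and ring at (292,177). Checking the heights at both ends by depth.

Run:
```python
from fit import *
import pickle
st,_=pickle.load(open("pics/w9.pkl","rb")); d=np.load("pics/w9.npy"); P=cloud("wrist",d,st)
c,az,r=None,None,None
# face plane fit from patches
m=np.zeros((400,640),bool); m[5:60,240:265]=1; m[140:210,250:272]=1; m[30:60,310:325]=1; m[140:210,305:322]=1; m[200:212,205:320]=1
m&=d>0; I=P[m]; 
for _ in range(4):
    k=I.mean(0); n=np.linalg.svd(I-k,full_matrices=False)[2][2]; n*=np.sign(n[2]); I=I[abs((I-k)@n)<.0012]
print(len(I),n,((I-k)@n).std())
H=(P-k)@n*1e3
for nm,(u,v) in dict(jawL=(278,22),jaw=(290,32),jawR=(302,22),shank1=(291,50),shankmid=(291,97),shank2=(291,150),ringL=(284,177),ringR=(300,177),ringB=(292,185),ringT=(292,168)).items():
    w=H[v-1:v+2,u-1:u+2]; print(nm,np.median(w).round(1),w.round(1).ravel()[[0,4,8]])
crop("pics/w9.png","pics/c14.png",255,0,335,50,7); crop("pics/w9.png","pics/c15.png",255,120,335,205,7)
```

```text
4365 [-0.28855766 -0.41545299  0.86263161] 0.0005032073358972663
jawL -4.6 [-4.6 -5.  -5.1]
jaw -4.7 [-4.8 -4.7 -4. ]
jawR -4.4 [-3.1 -4.6 -4.4]
shank1 -4.6 [-5.  -4.7 -4.6]
shankmid -4.9 [-5.4 -5.1 -4.3]
shank2 -4.3 [-4.  -4.8 -4.3]
ringL -5.4 [-5.4 -5.7 -5.7]
ringR -4.9 [-4.8 -3.4 -4.9]
ringB -4.8 [-5.5 -4.5 -4.8]
ringT -5.0 [-4.1 -4.7 -6. ]
```

View pics/c14.png

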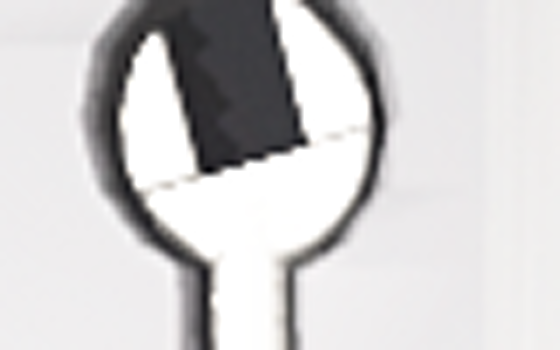

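View pics/c15.png

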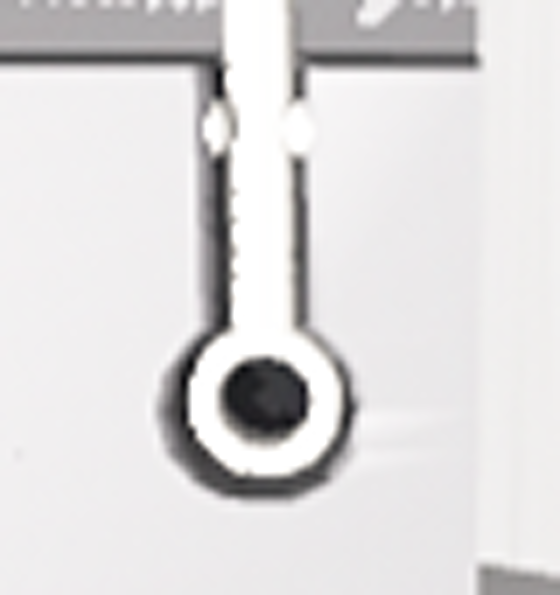

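The small spanner is home: 4.7 mm (jaw) and 5.0 mm (ring) below the face, against 5.0 expected, with the balls over the shank. Now a viewing pose over the large spanner.

Run:
```python
from fit import *
a=np.radians(-38.5); X=np.array([np.cos(a),np.sin(a),0]); Z=np.array([0,0,-1.]); R=np.stack([X,np.cross(Z,X),Z],1)
print(rows(R,np.array([.430,-.103,.15])-.045*X,manip.state()))
```

```text
(array([ 0.1229,  0.1752, -0.0837]), array([-0.5261,  0.0125,  0.0585]))
```

```bash
python3 -m crank '[{"x":0.02,"y":0.035,"z":-0.03,"wx":-0.1,"wy":0.0,"wz":0.01,"hand":-0.5},{"x":0.05,"y":0.07,"z":-0.05,"wx":-0.25,"wy":0.01,"wz":0.03,"hand":-0.5},{"x":0.08,"y":0.11,"z":-0.07,"wx":-0.4,"wy":0.0125,"wz":0.0585,"hand":-0.5},{"x":0.11,"y":0.15,"z":-0.0837,"wx":-0.526,"wy":0.0125,"wz":0.0585,"hand":-0.5},{"x":0.123,"y":0.175,"z":-0.0837,"wx":-0.526,"wy":0.0125,"wz":0.0585,"hand":-0.3},{"x":0.123,"y":0.175,"z":-0.0837,"wx":-0.526,"wy":0.0125,"wz":0.0585,"hand":-0.3},{"x":0.123,"y":0.175,"z":-0.0837,"wx":-0.526,"wy":0.0125,"wz":0.0585,"hand":-0.3},{"x":0.123,"y":0.175,"z":-0.0837,"wx":-0.526,"wy":0.0125,"wz":0.0585,"hand":-0.3}]' 40
python3 - <<'E'
from fit import *
p,d=eyes.capture("side") # let it settle
st=manip.state(); print(np.round(st["q"],2))
p,d=eyes.capture("wrist"); cv2.imwrite("pics/w10.png",p);np.save("pics/w10.npy",d); pickle=__import__("pickle"); pickle.dump((st,eyes.camera_params("wrist")),open("pics/w10.pkl","wb"))
E
```

```text
t: 10.1
tool_pos: [0.3948, -0.0734, 0.1485]
eef_rot: [[0.784, -0.621, -0.004], [-0.621, -0.784, 0.002], [-0.004, 0.001, -1.0]]
contact_force: [-0.7, 0.5, -0.4]
gripper_width: 0.0557
[-0.4  -0.08  2.03 -0.    1.2   1.84]
```

View pics/w10.png

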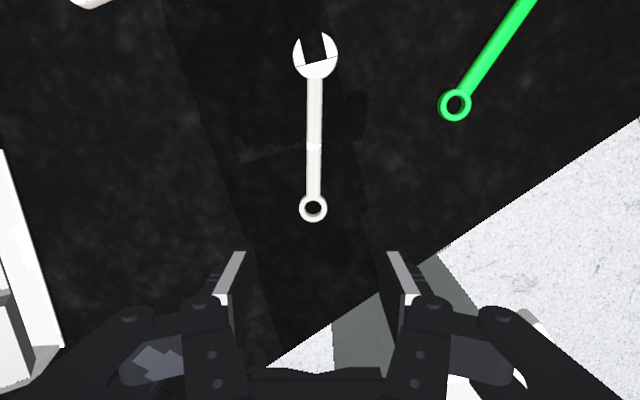

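Run:
```python
from h import *
a=cv2.imread("pics/w10.png"); u=cv2.resize(a[20:100,275:355],None,fx=6,fy=6,interpolation=cv2.INTER_CUBIC); v=cv2.resize(a[180:240,275:355],None,fx=6,fy=6,interpolation=cv2.INTER_CUBIC)
cv2.imwrite("pics/c16.png",np.hstack([u,np.pad(v,((0,120),(0,0),(0,0)))]))
```

```text
(no output)
```

View pics/c16.png

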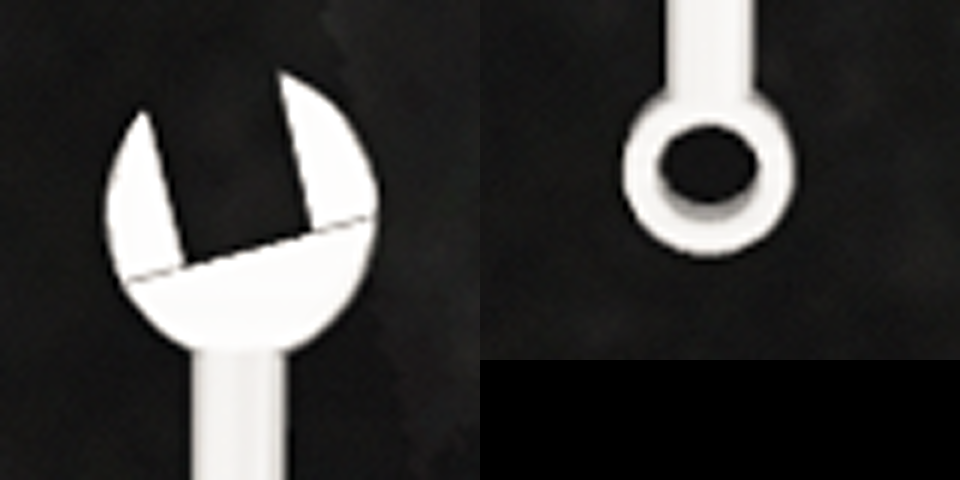

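Run:
```python
from fit import *
import pickle
st,_=pickle.load(open("pics/w10.pkl","rb")); R=np.array(st["eef_rot"]);t=np.array(st["tool_pos"])
d=np.load("pics/w10.npy");P=cloud("wrist",d,st); print(P[100,314],P[65,314],P[180,314],P[100,250],P[180,250])
f=lambda u,v:((onplane("wrist",(u,v),[0,0,1],[0,0,.009],st)-t)@R*1e3)
J=f(315.2,57.2);G=f(313.2,208.3); print(J.round(1),G.round(1),np.linalg.norm(J-G)); 
D=(J-G)/np.linalg.norm(J-G); M=G+D*63*np.linalg.norm(J-G)/121; print("mid",M.round(2),"yaw",np.degrees(np.arctan2(D[1],D[0])), J-G)
a=np.radians(-38.5)+0
yaw=np.arctan2(D[1],D[0]); X=R@np.array([np.cos(yaw),np.sin(yaw),0]); X[2]=0;X/=np.linalg.norm(X); Z=np.array([0,0,-1.]);Rt=np.stack([X,np.cross(Z,X),Z],1)
m=t+R@M/1; m=t+R@(M/1e3); print(m)
for z in (.06,.0,-.003): print(rows(Rt,[m[0],m[1],z],manip.state()))
```

```text
[ 0.45042763 -0.11729321  0.00802206] [ 0.47043739 -0.13313631  0.0074167 ] [ 0.40042964 -0.07770332  0.00871766] [ 0.48222085 -0.07682892 -0.00113134] [ 0.4326924  -0.03323026 -0.00073918]
[102.1   0.8 139.5] [-17.2  -0.9 139.9] 119.26501724627255
mid [ 4.4930e+01 -4.0000e-02  1.3968e+02] yaw 0.8018431983662645 [119.25272567   1.66902747  -0.38223899]
[ 0.42972667 -0.10108671  0.009     ]
(array([0.0446, 0.    , 0.0889]), array([0.001 , 0.0026, 0.0143]))
(array([ 0.0448, -0.    ,  0.1489]), array([0.001 , 0.0026, 0.0143]))
(array([ 0.0448, -0.    ,  0.1519]), array([0.001 , 0.0026, 0.0143]))
```

```bash
python3 -m crank '[{"x":0.02,"y":0,"z":0.04,"wx":0.001,"wy":0.0026,"wz":0.0143,"hand":0},{"x":0.0448,"y":0,"z":0.075,"wx":0.001,"wy":0.0026,"wz":0.0143,"hand":0},{"x":0.0448,"y":0,"z":0.1,"wx":0.001,"wy":0.0026,"wz":0.0143,"hand":0},{"x":0.0448,"y":0,"z":0.12,"wx":0.001,"wy":0.0026,"wz":0.0143,"hand":0.2},{"x":0.0448,"y":0,"z":0.135,"wx":0.001,"wy":0.0026,"wz":0.0143,"hand":0.2},{"x":0.0448,"y":0,"z":0.135,"wx":0.001,"wy":0.0026,"wz":0.0143,"hand":0.2}]' 40
python3 - <<'E'
from fit import *
p,d=eyes.capture("wrist"); st=manip.state(); print(np.round(st["tool_pos"],4),np.round(st["contact_force"],1))
p,d=eyes.capture("wrist"); st=manip.state(); print(np.round(st["tool_pos"],4))
cv2.imwrite("pics/w11.png",p);np.save("pics/w11.npy",d); pickle=__import__("pickle"); pickle.dump((st,eyes.camera_params("wrist")),open("pics/w11.pkl","wb"))
E
```

```text
t: 10.8
tool_pos: [0.4278, -0.1006, 0.0123]
eef_rot: [[0.775, -0.632, -0.004], [-0.632, -0.775, 0.002], [-0.004, 0.001, -1.0]]
contact_force: [-0.2, 0.3, 0.5]
gripper_width: 0.034
[ 0.4289 -0.1012  0.0135] [ 1.  -0.7  0.8]
[ 0.4299 -0.1017  0.0143]
```

View pics/w11.png

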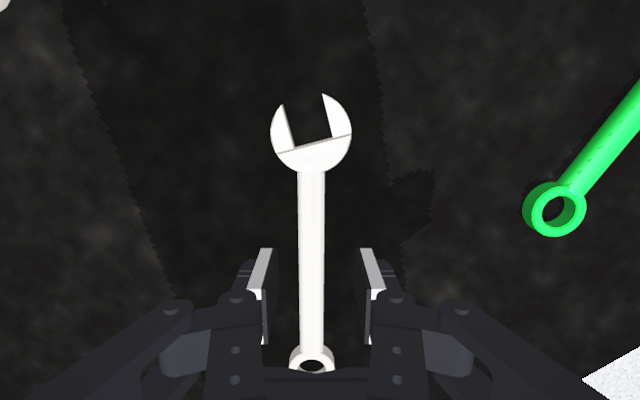

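Shank at u≈311, pads centred at 317. Shifting -2.5 mm in y, then going down to about 2 mm above the worktop and gripping.

```bash
python3 -m crank '[{"x":0,"y":-0.0025,"z":0.003,"wx":0,"wy":0,"wz":0,"hand":0.2},{"x":0,"y":-0.0025,"z":0.006,"wx":0,"wy":0,"wz":0,"hand":0.2},{"x":0,"y":-0.0025,"z":0.009,"wx":0,"wy":0,"wz":0,"hand":0.2},{"x":0,"y":-0.0025,"z":0.0115,"wx":0,"wy":0,"wz":0,"hand":0.2},{"x":0,"y":-0.0025,"z":0.0115,"wx":0,"wy":0,"wz":0,"hand":0.2}]' 60
```

```text
t: 11.4
tool_pos: [0.4308, -0.1001, 0.0021]
eef_rot: [[0.775, -0.632, -0.001], [-0.632, -0.775, -0.0], [-0.001, 0.001, -1.0]]
contact_force: [-0.4, 0.2, 0.0]
gripper_width: 0.0342
```

```bash
python3 -m crank '[{"x":0,"y":0,"z":0,"wx":0,"wy":0,"wz":0,"hand":0.7},{"x":0,"y":0,"z":0,"wx":0,"wy":0,"wz":0,"hand":1},{"x":0,"y":0,"z":0,"wx":0,"wy":0,"wz":0,"hand":1},{"x":0,"y":0,"z":0,"wx":0,"wy":0,"wz":0,"hand":1},{"x":0,"y":0,"z":0,"wx":0,"wy":0,"wz":0,"hand":1}]' 80
python3 -m crank '[{"x":0,"y":0,"z":-0.003,"wx":0,"wy":0,"wz":0,"hand":1},{"x":0,"y":0,"z":-0.01,"wx":0,"wy":0,"wz":0,"hand":1},{"x":0,"y":0,"z":-0.03,"wx":0,"wy":0,"wz":0,"hand":1},{"x":0,"y":0,"z":-0.06,"wx":0,"wy":0,"wz":0,"hand":1},{"x":0,"y":0,"z":-0.09,"wx":0,"wy":0,"wz":0,"hand":1},{"x":0,"y":0,"z":-0.12,"wx":0,"wy":0,"wz":0,"hand":1},{"x":0,"y":0,"z":-0.14,"wx":0,"wy":0,"wz":0,"hand":1},{"x":0,"y":0,"z":-0.14,"wx":0,"wy":0,"wz":0,"hand":1}]' 80
python3 - <<'E'
from fit import *
st=manip.state(); print(np.round(st["q"],2))
p,d=eyes.capture("wrist"); cv2.imwrite("pics/w12.png",p);np.save("pics/w12.npy",d); pickle=__import__("pickle"); pickle.dump((st,eyes.camera_params("wrist")),open("pics/w12.pkl","wb"))
R=np.array(st["eef_rot"]);L=(cloud("wrist",d,st)-np.array(st["tool_pos"]))@R*1e3
for u,v in [(316,155),(316,175),(316,190),(316,205),(316,230),(316,370)]: print((u,v),L[v,u].round(1))
E
```

```text
t: 11.9
tool_pos: [0.4313, -0.1003, 0.0027]
eef_rot: [[0.775, -0.632, -0.0], [-0.632, -0.775, -0.001], [0.0, 0.001, -1.0]]
contact_force: [-1.7, -1.0, 4.1]
gripper_width: 0.0081
t: 12.7
tool_pos: [0.4337, -0.1012, 0.1458]
eef_rot: [[0.775, -0.632, 0.007], [-0.632, -0.775, -0.004], [0.008, -0.002, -1.0]]
contact_force: [-0.0, -0.4, -0.6]
gripper_width: 0.0085
[-0.42  0.02  1.94 -0.    1.18  1.83]
(316, 155) [52.   1.2 -6.1]
(316, 175) [43.7  1.2 -5. ]
(316, 190) [37.9  1.2 -6.5]
(316, 205) [31.8  1.2 -7.2]
(316, 230) [20.4  1.2 -6. ]
(316, 370) [-50.    1.3  -7.2]
```

View pics/w12.png

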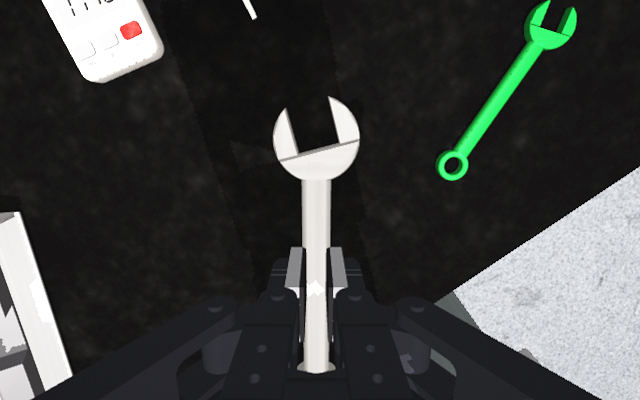

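The large spanner is held level, jaw at (316,140). Now a half turn the other way, carrying it to the tray.

```bash
python3 -m crank '[{"x":0,"y":0,"z":-0.01,"wx":0,"wy":0,"wz":-0.15,"hand":1},{"x":0,"y":0,"z":-0.02,"wx":0,"wy":0,"wz":-0.3,"hand":1},{"x":0,"y":-0.02,"z":-0.03,"wx":0,"wy":0,"wz":-0.45,"hand":1},{"x":0,"y":-0.04,"z":-0.03,"wx":0,"wy":0,"wz":-0.6,"hand":1},{"x":0,"y":-0.06,"z":-0.03,"wx":0,"wy":0,"wz":-0.75,"hand":1},{"x":0,"y":-0.08,"z":-0.03,"wx":0,"wy":0,"wz":-0.9,"hand":1},{"x":0,"y":-0.1,"z":-0.03,"wx":0,"wy":0,"wz":-1.05,"hand":1},{"x":0,"y":-0.12,"z":-0.03,"wx":0,"wy":0,"wz":-1.2,"hand":1},{"x":0,"y":-0.14,"z":-0.03,"wx":0,"wy":0,"wz":-1.35,"hand":1},{"x":0,"y":-0.15,"z":-0.03,"wx":0,"wy":0,"wz":-1.5,"hand":1}]' 80
python3 - <<'E'
from fit import *
st=manip.state(); print(loc(st)); print(go([28,0,50],1),np.round(st["q"],2))
E
```

```text
t: 13.75
tool_pos: [0.5253, 0.0174, 0.1697]
eef_rot: [[0.68, 0.733, -0.004], [0.733, -0.68, 0.001], [-0.002, -0.003, -1.0]]
contact_force: [0.1, 0.7, -0.5]
gripper_width: 0.0085
(array([ -82.56, -105.03,  157.19]), array([ 22.53, -25.51,  95.46]))
(array([ 0.1336, -0.1245,  0.0376]), array([-0.3932,  0.4453, -1.6661])) [-0.13  0.17  1.72 -0.    1.26  0.62]
```

```bash
python3 -m crank '[{"x":0.013,"y":-0.012,"z":-0.01,"wx":-0.033,"wy":0.037,"wz":-0.139,"hand":1},{"x":0.026,"y":-0.024,"z":-0.01,"wx":-0.066,"wy":0.074,"wz":-0.278,"hand":1},{"x":0.04,"y":-0.037,"z":-0.01,"wx":-0.098,"wy":0.111,"wz":-0.417,"hand":1},{"x":0.053,"y":-0.05,"z":-0.01,"wx":-0.131,"wy":0.148,"wz":-0.555,"hand":1},{"x":0.066,"y":-0.062,"z":-0.01,"wx":-0.164,"wy":0.186,"wz":-0.694,"hand":1},{"x":0.08,"y":-0.075,"z":-0.01,"wx":-0.197,"wy":0.223,"wz":-0.833,"hand":1},{"x":0.093,"y":-0.087,"z":-0.01,"wx":-0.229,"wy":0.26,"wz":-0.972,"hand":1},{"x":0.107,"y":-0.1,"z":-0.01,"wx":-0.262,"wy":0.297,"wz":-1.111,"hand":1},{"x":0.12,"y":-0.112,"z":-0.01,"wx":-0.295,"wy":0.334,"wz":-1.25,"hand":1},{"x":0.1336,"y":-0.1245,"z":-0.01,"wx":-0.328,"wy":0.371,"wz":-1.388,"hand":1}]' 80
python3 - <<'E'
from fit import *
st=manip.state(); print(loc(st)); print(go([28,0,22],1),np.round(st["q"],2))
E
```

```text
t: 14.75
tool_pos: [0.5249, 0.1993, 0.1794]
eef_rot: [[-0.626, 0.718, 0.303], [0.777, 0.544, 0.316], [0.062, 0.433, -0.899]]
contact_force: [-0.3, -0.2, -0.2]
gripper_width: 0.009
(array([51.16, -0.54, 91.15]), array([ 3.75, -4.42, 15.95]))
(array([ 0.0001, -0.0186,  0.0705]), array([-0.0655,  0.0771, -0.2784])) [ 0.03  0.01  1.95  0.4   0.89 -0.84]
```

```bash
python3 -m crank '[{"x":0,"y":0,"z":0.01,"wx":-0.033,"wy":0.038,"wz":-0.139,"hand":1},{"x":0,"y":-0.0186,"z":0.02,"wx":-0.0655,"wy":0.0771,"wz":-0.2784,"hand":1},{"x":0,"y":-0.0186,"z":0.04,"wx":-0.0655,"wy":0.0771,"wz":-0.2784,"hand":1},{"x":0,"y":-0.0186,"z":0.06,"wx":-0.0655,"wy":0.0771,"wz":-0.2784,"hand":1},{"x":0,"y":-0.0186,"z":0.0705,"wx":-0.0655,"wy":0.0771,"wz":-0.2784,"hand":1},{"x":0,"y":-0.0186,"z":0.0705,"wx":-0.0655,"wy":0.0771,"wz":-0.2784,"hand":1},{"x":0,"y":-0.0186,"z":0.0705,"wx":-0.0655,"wy":0.0771,"wz":-0.2784,"hand":1}]' 80
python3 - <<'E'
from fit import *
eyes.capture("side")
st=manip.state(); print(loc(st)); print(go([28,0,22],1),np.round(st["q"],2))
p,d=eyes.capture("wrist"); cv2.imwrite("pics/w13.png",p);np.save("pics/w13.npy",d); pickle=__import__("pickle"); pickle.dump((st,eyes.camera_params("wrist")),open("pics/w13.pkl","wb"))
R=np.array(st["eef_rot"]);L=(cloud("wrist",d,st)-np.array(st["tool_pos"]))@R*1e3
for u,v in [(316,155),(316,175),(316,190),(316,205),(316,230),(316,370),(260,160),(260,90),(370,160)]: print((u,v),L[v,u].round(1))
crop("pics/w13.png","pics/c17.png",255,80,385,220,5)
E
```

```text
t: 15.45
tool_pos: [0.5347, 0.2109, 0.1103]
eef_rot: [[-0.817, 0.499, 0.29], [0.577, 0.707, 0.409], [-0.001, 0.501, -0.865]]
contact_force: [0.4, 0.7, -0.7]
gripper_width: 0.0085
(array([30.38, -2.38, 24.23]), array([-0.12, -0.26,  0.21]))
(array([ 0.0024, -0.0024,  0.0022]), array([ 0.002 ,  0.0045, -0.0037])) [-0.01  0.16  1.98  0.62  0.79 -1.36]
(316, 155) [50.2 -0.9 -6.7]
(316, 175) [42.4 -0.9 -7.5]
(316, 190) [36.  -0.9 -6.5]
(316, 205) [29.7 -0.9 -6.7]
(316, 230) [18.7 -0.9 -6.6]
(316, 370) [-52.9  -0.8  -6.5]
(260, 160) [ 42.6 -28.1  25.2]
(260, 90) [ 75.  -26.5  24.3]
(370, 160) [ 19.7  45.6 155.4]
```

View pics/w13.png

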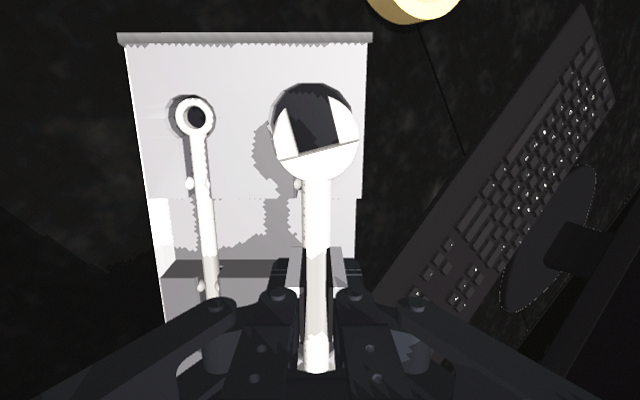

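View pics/c17.png

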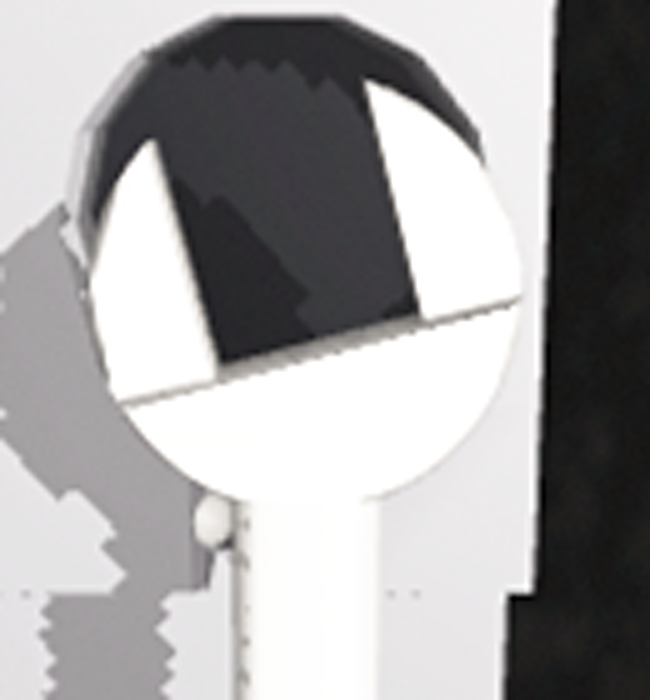

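```bash
cat > cr.py <<'E'
import sys,cv2,numpy as np
n=sys.argv[1]; a=cv2.imread(f"pics/{n}.png"); o=[]
for b in sys.argv[3:]:
    x,y=map(int,b.split(",")); o.append(cv2.resize(a[y:y+44,x:x+44],None,fx=6,fy=6,interpolation=cv2.INTER_CUBIC))
cv2.imwrite(sys.argv[2],np.vstack([np.hstack(o[:2]),np.hstack(o[2:4])]))
E
python3 cr.py w13 pics/c18.png 106,22 345,20 125,180 340,180
```

```text
(no output)
```

View pics/c18.png

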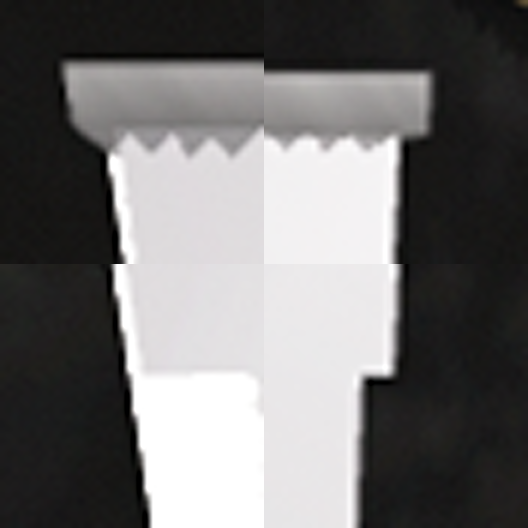

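Run:
```python
from cmp import *
obs=[(mm(-53,93,0),(126,45)),(mm(53,93,0),(367.7,43)),(mm(-53,22,0),(149.2,198.2)),(mm(53,22,0),(361.8,198.5))]
st,c,az,f=cmp("pics/w13.pkl",obs,(316.2,138.4),LO,ztop=-.0066)
T=trayR(az);print(proj("wrist",np.array([c+T@(LO+mm(20*np.cos(k),20*np.sin(k),0)) for k in np.linspace(0,6.28,9)]),st).round(1).tolist())
print(f(316,200),f(316,370))
```

```text
c [0.5258 0.1997 0.0746] 55.11 res [ 0.2 -0.7 -0.3  0.3  0.1  0.8  0.  -0.3]
head [56.67 -0.83 -6.6 ] cut [59.5 -3.2 24. ] move [ 2.83 -2.37] yaw/tilt err deg [ 0.12  0.29 -0.27]
[[353.8, 124.6], [341.9, 93.1], [310.8, 79.6], [280.0, 93.3], [268.5, 124.9], [281.9, 154.8], [311.4, 166.8], [340.7, 154.7], [353.8, 124.7]]
[31.79544703 -0.88163251 -6.6       ] [-52.80610693  -0.80738352  -6.6       ]
```

```bash
python3 -m crank '[{"x":0.0028,"y":-0.0023,"z":0.006,"wx":0.002,"wy":0.005,"wz":-0.0047,"hand":1},{"x":0.0028,"y":-0.0023,"z":0.012,"wx":0.002,"wy":0.005,"wz":-0.0047,"hand":1},{"x":0.0028,"y":-0.0023,"z":0.018,"wx":0.002,"wy":0.005,"wz":-0.0047,"hand":1},{"x":0.0028,"y":-0.0023,"z":0.018,"wx":0.002,"wy":0.005,"wz":-0.0047,"hand":1}]' 100
python3 - <<'E'
from fit import *
eyes.capture("side")
st=manip.state(); print(loc(st),st["contact_force"])
p,d=eyes.capture("wrist"); cv2.imwrite("pics/w14.png",p);np.save("pics/w14.npy",d); pickle=__import__("pickle"); pickle.dump((st,eyes.camera_params("wrist")),open("pics/w14.pkl","wb"))
R=np.array(st["eef_rot"]);L=(cloud("wrist",d,st)-np.array(st["tool_pos"]))@R*1e3
for u,v in [(316,160),(316,190),(316,205),(316,370),(250,160),(250,100)]: print((u,v),L[v,u].round(1))
crop("pics/w14.png","pics/c19.png",255,70,385,230,4.5)
E
```

```text
t: 15.95
tool_pos: [0.5364, 0.2185, 0.0931]
eef_rot: [[-0.82, 0.496, 0.284], [0.572, 0.711, 0.41], [0.002, 0.499, -0.867]]
contact_force: [-0.9, 0.1, -1.8]
gripper_width: 0.0075
(array([27.54,  0.88,  5.52]), array([ 0.04,  0.1 , -0.03])) [-0.40550329 -0.24981823 -1.08308205]
(316, 160) [48.4 -0.9 -7.3]
(316, 190) [36.  -0.9 -6.6]
(316, 205) [29.9 -0.9 -7.4]
(316, 370) [-52.6  -0.8  -6.8]
(250, 160) [ 46.2 -29.1   5.1]
(250, 100) [ 70.8 -27.9   5.6]
```

View pics/w14.png

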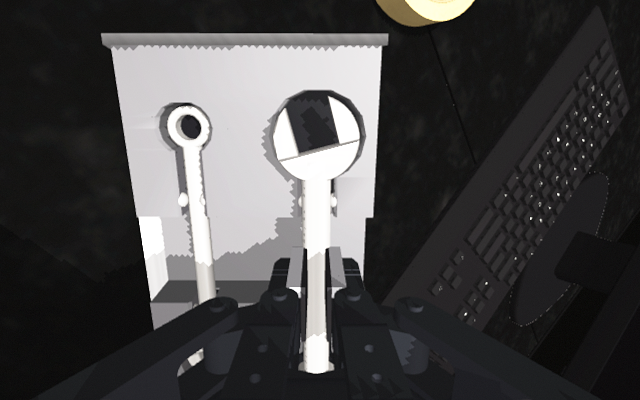

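View pics/c19.png

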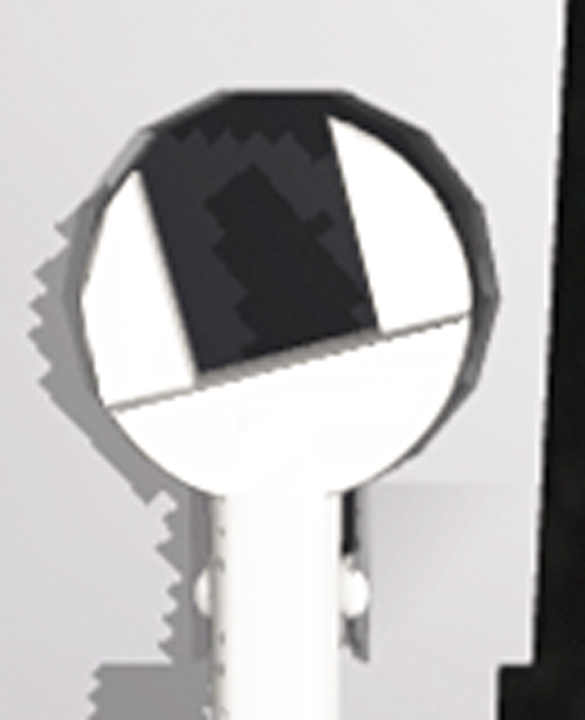

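```bash
python3 cr.py w14 pics/c20.png 90,25 355,25 118,195 352,195
```

```text
(no output)
```

View pics/c20.png

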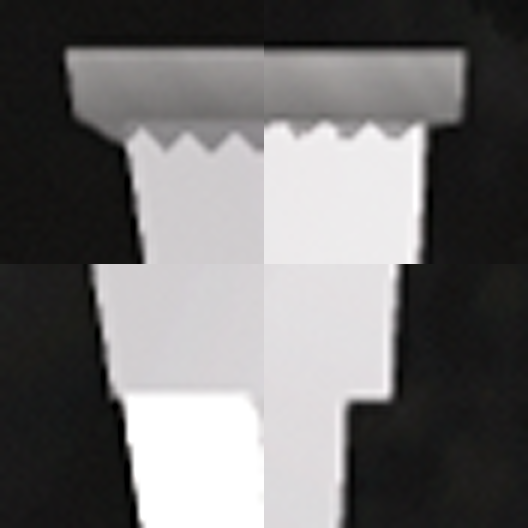

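Run:
```python
from cmp import *
obs=[(mm(-53,93,0),(110.8,45)),(mm(53,93,0),(382.3,45)),(mm(-53,22,0),(136.8,216.9)),(mm(53,22,0),(373.5,217.4))]
st,c,az,f=cmp("pics/w14.pkl",obs,(316.6,138),LO,ztop=-.0067)
T=trayR(az);P=lambda X:proj("wrist",np.array([c+T@x for x in X]),st).round(1).tolist()
print(P([LO+mm(20*np.cos(k),20*np.sin(k),0) for k in np.linspace(0,6.28,9)]))
print(P([mm(x,y,0) for x in (28+8.75,28-8.75) for y in (22,30)]))
```

```text
c [0.5252 0.1994 0.0753] 55.05 res [-0.2 -0.1  0.   0.2  0.2 -0.   0.  -0.1]
head [56.84 -0.68 -6.7 ] cut [56.41 -0.1   4.76] move [-0.44  0.57] yaw/tilt err deg [-0.04 -0.1   0.03]
[[365.7, 136.0], [352.8, 100.8], [318.1, 85.6], [283.3, 100.7], [270.1, 135.8], [284.9, 169.1], [317.7, 182.4], [350.6, 169.3], [365.7, 136.1]]
[[337.2, 217.2], [337.6, 200.1], [298.2, 217.2], [297.9, 200.0]]
```

Fit residuals are 0.2 px or less. Correction is -0.45/+0.55 mm, then lowering into the mouth.

```bash
python3 -m crank '[{"x":-0.00045,"y":0.00055,"z":0,"wx":0,"wy":-0.001,"wz":0,"hand":1},{"x":-0.00045,"y":0.00055,"z":0.002,"wx":0,"wy":-0.001,"wz":0,"hand":1},{"x":-0.00045,"y":0.00055,"z":0.004,"wx":0,"wy":-0.001,"wz":0,"hand":1},{"x":-0.00045,"y":0.00055,"z":0.0055,"wx":0,"wy":-0.001,"wz":0,"hand":1},{"x":-0.00045,"y":0.00055,"z":0.0055,"wx":0,"wy":-0.001,"wz":0,"hand":1}]' 110
python3 - <<'E'
from fit import *
st=manip.state(); print(loc(st), "F tool",(np.array(st["contact_force"])@np.array(st["eef_rot"])).round(1),np.round(np.array(st["moment"])@np.array(st["eef_rot"]),2))
E
```

```text
t: 16.55
tool_pos: [0.539, 0.2206, 0.0893]
eef_rot: [[-0.82, 0.496, 0.286], [0.572, 0.71, 0.41], [-0.0, 0.5, -0.866]]
contact_force: [0.2, 0.1, -0.7]
gripper_width: 0.007
(array([28.27,  0.13,  0.33]), array([ 0.02,  0.  , -0.03])) F tool [-0.1 -0.2  0.7] [ 0.3  -0.02 -0.  ]
```

Free entry with no force. Pressing on.

```bash
python3 -m crank '[{"x":0,"y":0,"z":0.002,"wx":0,"wy":0,"wz":0,"hand":1},{"x":0,"y":0,"z":0.004,"wx":0,"wy":0,"wz":0,"hand":1},{"x":0,"y":0,"z":0.006,"wx":0,"wy":0,"wz":0,"hand":1},{"x":0,"y":0,"z":0.006,"wx":0,"wy":0,"wz":0,"hand":1}]' 110
python3 - <<'E'
from fit import *
st=manip.state(); print(loc(st), "F tool",(np.array(st["contact_force"])@np.array(st["eef_rot"])).round(1),np.round(np.array(st["moment"])@np.array(st["eef_rot"]),2))
E
```

```text
t: 16.95
tool_pos: [0.5409, 0.2227, 0.0841]
eef_rot: [[-0.82, 0.496, 0.287], [0.573, 0.71, 0.409], [-0.001, 0.5, -0.866]]
contact_force: [1.7, 0.4, -4.0]
gripper_width: 0.0066
(array([28.12, -0.23, -5.56]), array([ 0.02, -0.06, -0.02])) F tool [-1.2 -0.8  4.1] [ 0.4  -0.27 -0.  ]
```

```bash
python3 -m crank '[{"x":0,"y":0,"z":0.002,"wx":0,"wy":0,"wz":0,"hand":1},{"x":0,"y":0,"z":0.004,"wx":0,"wy":0,"wz":0,"hand":1},{"x":0,"y":0,"z":0.005,"wx":0,"wy":0,"wz":0,"hand":1},{"x":0,"y":0,"z":0.0055,"wx":0,"wy":0,"wz":0,"hand":1},{"x":0,"y":0,"z":0.0055,"wx":0,"wy":0,"wz":0,"hand":1}]' 110
python3 - <<'E'
from fit import *
st=manip.state(); print(loc(st), "F tool",(np.array(st["contact_force"])@np.array(st["eef_rot"])).round(1),np.round(np.array(st["moment"])@np.array(st["eef_rot"]),2))
p,d=eyes.capture("wrist"); cv2.imwrite("pics/w15.png",p);
R=np.array(st["eef_rot"]);L=(cloud("wrist",d,st)-np.array(st["tool_pos"]))@R*1e3
for a,b in [((305,330),(158,166)),((312,320),(185,230)),((245,262),(90,200)),((312,320),(366,371))]: print(a,b,np.median(L[b[0]:b[1],a[0]:a[1],2]).round(1))
E
```

```text
t: 17.45
tool_pos: [0.5422, 0.225, 0.0804]
eef_rot: [[-0.821, 0.495, 0.286], [0.571, 0.711, 0.41], [-0.001, 0.5, -0.866]]
contact_force: [-8.2, -6.9, 10.5]
gripper_width: 0.0072
(array([ 2.849e+01,  2.000e-02, -1.010e+01]), array([ 0.02,  0.02, -0.1 ])) F tool [  2.7  -3.7 -14.3] [ 0.97  0.39 -0.03]
(305, 330) (158, 166) -6.5
(312, 320) (185, 230) -6.6
(245, 262) (90, 200) -10.6
(312, 320) (366, 371) -6.5
```

View pics/w15.png

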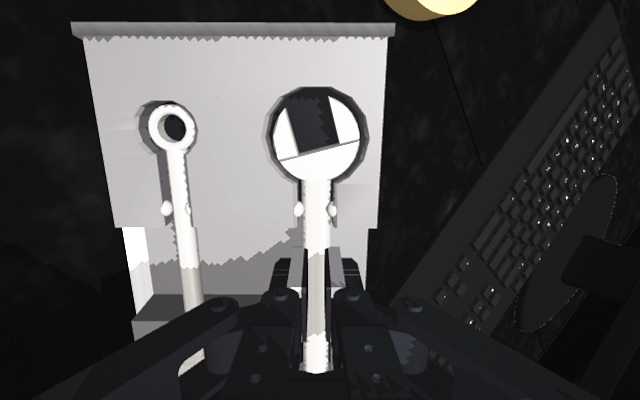

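The top is 4.1 mm below the face (4.0 expected) with 14 N pressing, so it is seated. A final press, then release and retreat.

```bash
python3 -m crank '[{"x":0,"y":0,"z":0.001,"wx":0,"wy":0,"wz":0,"hand":1},{"x":0,"y":0,"z":0.001,"wx":0,"wy":0,"wz":0,"hand":1}]' 110
python3 -m crank '[{"x":0,"y":0,"z":-0.001,"wx":0,"wy":0,"wz":0,"hand":0.4},{"x":0,"y":0,"z":-0.001,"wx":0,"wy":0,"wz":0,"hand":0.2},{"x":0,"y":0,"z":-0.001,"wx":0,"wy":0,"wz":0,"hand":0.2},{"x":0,"y":0,"z":-0.02,"wx":0,"wy":0,"wz":0,"hand":0.2},{"x":-0.02,"y":-0.01,"z":-0.05,"wx":0,"wy":0,"wz":0,"hand":0},{"x":-0.04,"y":-0.02,"z":-0.09,"wx":0,"wy":0,"wz":0,"hand":-0.5},{"x":-0.05,"y":-0.028,"z":-0.13,"wx":0,"wy":0,"wz":0,"hand":-0.8},{"x":-0.05,"y":-0.028,"z":-0.16,"wx":0,"wy":0,"wz":0,"hand":-1},{"x":-0.05,"y":-0.028,"z":-0.17,"wx":0,"wy":0,"wz":0,"hand":-1},{"x":-0.05,"y":-0.028,"z":-0.17,"wx":0,"wy":0,"wz":0,"hand":-1}]' 100
python3 - <<'E'
from fit import *
eyes.capture("side")
st=manip.state(); print(loc(st),st["contact_force"])
p,d=eyes.capture("wrist"); cv2.imwrite("pics/w16.png",p);np.save("pics/w16.npy",d); pickle=__import__("pickle"); pickle.dump((st,eyes.camera_params("wrist")),open("pics/w16.pkl","wb"))
for n in ("scene","side"):
    p,d=eyes.capture(n); cv2.imwrite(f"pics/{n}16.png",p)
E
```

```text
t: 17.7
tool_pos: [0.5423, 0.225, 0.0804]
eef_rot: [[-0.821, 0.494, 0.286], [0.571, 0.712, 0.41], [-0.001, 0.5, -0.866]]
contact_force: [-14.2, -14.2, 20.8]
gripper_width: 0.0071
t: 18.7
tool_pos: [0.5221, 0.1071, 0.2134]
eef_rot: [[-0.819, 0.495, 0.29], [0.573, 0.71, 0.409], [-0.004, 0.501, -0.865]]
contact_force: [1.0, -0.2, -0.9]
gripper_width: 0.0853
(array([  0.57, -49.84, 157.72]), array([-0.01, -0.03, -0.04])) [ 0.60155946  0.07550768 -0.60430496]
```

View pics/w16.png

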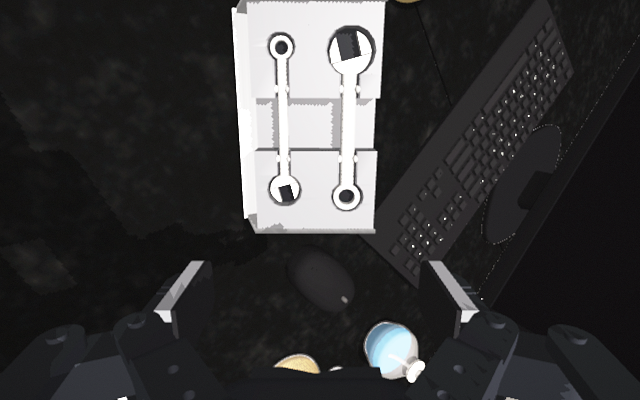

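View pics/scene16.png

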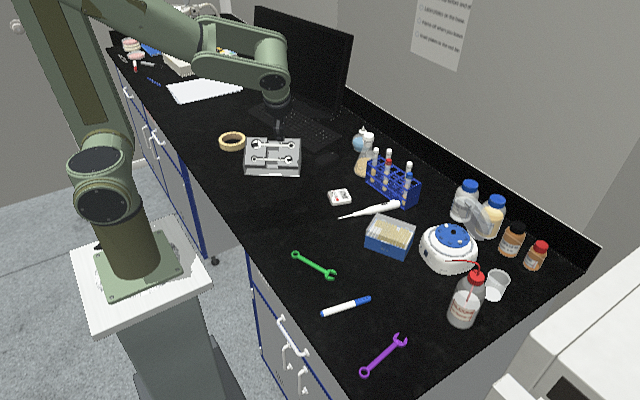

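Both spanners lie in their own cutouts, head to tail: small ring (281,47) and jaw (285,190), large jaw (351,48) and ring (347,197). The tip box, timer and marker look unmoved. Last check is the height at every end.

Run:
```python
from fit import *
import pickle
st,_=pickle.load(open("pics/w16.pkl","rb")); d=np.load("pics/w16.npy"); P=cloud("wrist",d,st)
m=np.zeros((400,640),bool); m[20:90,300:325]=1; m[160:220,305:330]=1; m[20:90,255:265]=1; m[205:225,262:365]=1;m[8:20,260:370]=1
m&=d>0; I=P[m]
for _ in range(5):
    k=I.mean(0); n=np.linalg.svd(I-k,full_matrices=False)[2][2]; n*=np.sign(n[2]); I=I[abs((I-k)@n)<.0012]
H=(P-k)@n*1e3; im=cv2.imread("pics/w16.png").min(2); print(len(I),n.round(3))
for nm,(u,v,r,z) in dict(smallring=(281,47,9,-5),smalljaw=(285,188,12,-5),largejaw=(351,50,17,-4),largering=(347,197,12,-4)).items():
    yy,xx=np.mgrid[0:400,0:640]; k2=(np.hypot(xx-u,yy-v)<r)&(im>235); print(nm,k2.sum(),np.median(H[k2]).round(2),"expect",z)
a=cv2.imread("pics/w16.png"); cv2.imwrite("pics/c21.png",np.hstack([cv2.resize(a[20:100,250:330] if 0 else a[10:100,260:385],None,fx=3,fy=3,interpolation=cv2.INTER_CUBIC),cv2.resize(a[145:235,260:385],None,fx=3,fy=3,interpolation=cv2.INTER_CUBIC)]))
s0=cv2.imread("pics/scene0.png").astype(int);s1=cv2.imread("pics/scene16.png").astype(int)
D=np.abs(s0-s1).max(2); 
for nm,(x0,y0,x1,y1) in dict(timer=(325,185,355,210),tip=(360,212,420,260),marker=(315,290,375,320)).items(): print(nm,np.mean(D[y0:y1,x0:x1]>40).round(3))
```

```text
6099 [-0.285 -0.408  0.867]
smallring 84 -5.47 expect -5
smalljaw 253 -5.22 expect -5
largejaw 384 -3.97 expect -4
largering 227 -3.88 expect -4
timer 0.167
tip 0.0
marker 0.0
```

View pics/c21.png

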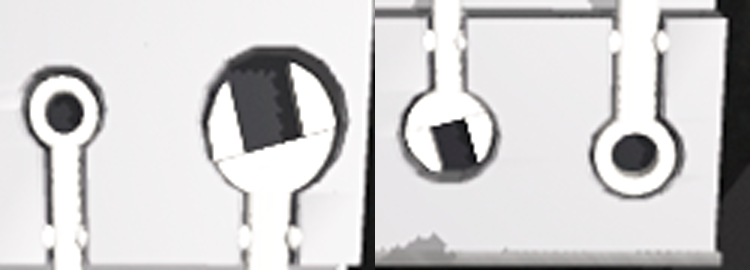

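All four heads are at seat height. The timer patch differs by 17%, so I'm checking whether that is a shadow or a shift.

Run:
```python
import cv2,numpy as np
o=[cv2.resize(cv2.imread(f"pics/{f}.png")[y:y+40,x:x+50],None,fx=7,fy=7,interpolation=cv2.INTER_CUBIC) for f,x,y in (("scene0",315,178),("scene16",315,178),("side0",240,207),("side16",240,207))]
cv2.imwrite("pics/c22.png",np.vstack([np.hstack(o[:2]),np.hstack(o[2:])]))
```

```text
(no output)
```

View pics/c22.png

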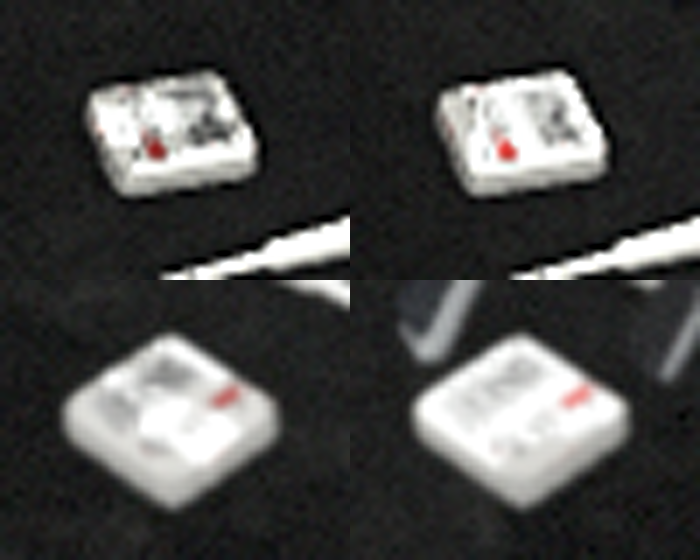

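The timer's outline is identical before and after in both views. Only the arm's shadow on it changed. Handing in.

Run:
```python
from plant import order
print(order.close_job())
```

```text
the job is handed in; nothing more can be done
None
```

Both spanners are in their own cutouts, the right way round and released. I handed the job in at about 19 s of the 54 s allowed; no verdict is reported.

- **Small spanner:** I lifted it out of the upper cutout, turned it half round and pressed it into the lower one. The last force read while pressing was about 30 N.
- **Large spanner:** I picked it off the worktop, turned it half round and pressed it into the freed upper cutout, again with about 30 N.
- **Seating:** the last depth picture puts the small spanner's jaw and ring tops 5.2 and 5.5 mm below the face (5.0 expected). The large spanner's are 4.0 and 3.9 mm below (4.0 expected). The last close crop shows each head inside its own round end and the balls closed over both shanks.
- **Bystanders:** the tip box and marker look the same before and after. My picture-difference check flagged 17% of the timer's patch, but its outline is identical in both views, so only the arm's shadow on it changed.
- **Disagreements:** the wrist camera's calibration shifted by about 2 mm between readings, so I lined up both insertions by comparing spanner and cutout in the same picture. The gripper's opening also read 2 to 5 mm less than the shank widths, though both grips held.

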